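Gauge and box the chair-foot glides

TASK

Size the loose chair-foot glides: stand each one in a lane of its own on the gauge board and slide it towards the narrow end until it wedges, so that all of them stand wedged in the gauge together. Only then move each glide into the box whose number of pips matches the zone where it stopped, and press down the covers of all three boxes, the empty ones too, until they click and stay shut. Leave the other things on the table where they are.

Things in the scene. Friction and masses are not known exactly. Their poses are not given: they have to be found in the camera images.
- gauge: Fixed plywood gauge board, 160 (x) x 190 (y) mm, floor 6 mm high, with three equal tapered lanes at y = -60, 0, +60 mm between aluminium fences 12 mm above the floor. Origin: centre of the underside; +x runs from the wide mouths (x = -35 mm, 48 mm wide; open floor before them) to the narrow ends (x = 76, 26 mm wide). A round base pushed along +x wedges and stays by friction.
- zone_3 (a point): On the floor of the middle lane, where the centre of a 40 mm base stops in any lane: gauge x about 4 mm, nearest the mouths, before the first line. Black lines across the floor at x = 16.8 and 41.7 mm part the zones; 3 black pip(s) on both side margins mark this one. A glide stopping in it is a 3-pip size and belongs in the box with three pips.
- zone_2 (a point): On the floor of the middle lane, where the centre of a 35 mm base stops in any lane: gauge x about 29 mm, between the two lines. Black lines across the floor at x = 16.8 and 41.7 mm part the zones; 2 black pip(s) on both side margins mark this one. A glide stopping in it is a 2-pip size and belongs in the box with two pips.
- zone_1 (a point): On the floor of the middle lane, where the centre of a 30 mm base stops in any lane: gauge x about 54 mm, nearest the narrow ends, beyond the second line. Black lines across the floor at x = 16.8 and 41.7 mm part the zones; 1 black pip(s) on both side margins mark this one. A glide stopping in it is a 1-pip size and belongs in the box with one pip.
- glide_a: Chair-foot glide, about 60 g; may be absent. Round steel base 10 mm thick and 30, 35 or 40 mm across (which one is to be found with the gauge), with a white upright tang on its centre, 10 mm (its x) by 18 mm (its y), reaching to 50 mm above the underside. Origin: centre of the underside, z up the tang. Best gripped across the 10 mm of the tang, about 38 mm above the underside.
- glide_b: Chair-foot glide, about 60 g; may be absent. Round steel base 10 mm thick and 30, 35 or 40 mm across (which one is to be found with the gauge), with a white upright tang on its centre, 10 mm (its x) by 18 mm (its y), reaching to 50 mm above the underside. Origin: centre of the underside, z up the tang. Best gripped across the 10 mm of the tang, about 38 mm above the underside.
- glide_c: Chair-foot glide, about 60 g; may be absent. Round steel base 10 mm thick and 30, 35 or 40 mm across (which one is to be found with the gauge), with a white upright tang on its centre, 10 mm (its x) by 18 mm (its y), reaching to 50 mm above the underside. Origin: centre of the underside, z up the tang. Best gripped across the 10 mm of the tang, about 38 mm above the underside.
- glide_d: Chair-foot glide, about 60 g; may be absent. Round steel base 10 mm thick and 30, 35 or 40 mm across (which one is to be found with the gauge), with a white upright tang on its centre, 10 mm (its x) by 18 mm (its y), reaching to 50 mm above the underside. Origin: centre of the underside, z up the tang. Best gripped across the 10 mm of the tang, about 38 mm above the underside.
- glide_e: Chair-foot glide, about 60 g; may be absent. Round steel base 10 mm thick and 30, 35 or 40 mm across (which one is to be found with the gauge), with a white upright tang on its centre, 10 mm (its x) by 18 mm (its y), reaching to 50 mm above the underside. Origin: centre of the underside, z up the tang. Best gripped across the 10 mm of the tang, about 38 mm above the underside.
- box_1: Fixed open white box with one pip (13 mm black dots) on the low ledge at its far (+x) side. Box 92 (x) x 104 (y) x 58 mm high, walls and floor 4 mm, plus the ledge, 20 mm high, 36 mm deep. Room for two glides side by side along y. Origin: centre of the box's underside. Cover hinged along the near (-x) top edge, standing open, leaning to -x.
- cover_1 (a joint): Hinge angle of the grey cover of box_1, rad: 0 shut, grows as it opens, 2.1 fully open (leaning back past upright). A weak spring holds it open near 2.0 and lifts it again, unless it is pressed right down past a sprung catch under the middle of the far edge (snaps at about 0.06 rad, a few newtons), which then holds it below 0.04.
- cover_1_hinge (a point): On the hinge axis of cover_1, at the middle of the near top edge of box_1: x = -46, y = 0, z = 58 mm in the box's frame. The axis runs along the box's y. The cover is 5 mm thick (its underside passes through the axis when shut) and reaches 99 mm from the axis.
- box_2: Fixed open white box with two pips (13 mm black dots) on the low ledge at its far (+x) side. Box 92 (x) x 104 (y) x 58 mm high, walls and floor 4 mm, plus the ledge, 20 mm high, 36 mm deep. Room for two glides side by side along y. Origin: centre of the box's underside. Cover hinged along the near (-x) top edge, standing open, leaning to -x.
- cover_2 (a joint): Hinge angle of the grey cover of box_2, rad: 0 shut, grows as it opens, 2.1 fully open (leaning back past upright). A weak spring holds it open near 2.0 and lifts it again, unless it is pressed right down past a sprung catch under the middle of the far edge (snaps at about 0.06 rad, a few newtons), which then holds it below 0.04.
- cover_2_hinge (a point): On the hinge axis of cover_2, at the middle of the near top edge of box_2: x = -46, y = 0, z = 58 mm in the box's frame. The axis runs along the box's y. The cover is 5 mm thick (its underside passes through the axis when shut) and reaches 99 mm from the axis.
- box_3: Fixed open white box with three pips (13 mm black dots) on the low ledge at its far (+x) side. Box 92 (x) x 104 (y) x 58 mm high, walls and floor 4 mm, plus the ledge, 20 mm high, 36 mm deep. Room for two glides side by side along y. Origin: centre of the box's underside. Cover hinged along the near (-x) top edge, standing open, leaning to -x.
- cover_3 (a joint): Hinge angle of the grey cover of box_3, rad: 0 shut, grows as it opens, 2.1 fully open (leaning back past upright). A weak spring holds it open near 2.0 and lifts it again, unless it is pressed right down past a sprung catch under the middle of the far edge (snaps at about 0.06 rad, a few newtons), which then holds it below 0.04.
- cover_3_hinge (a point): On the hinge axis of cover_3, at the middle of the near top edge of box_3: x = -46, y = 0, z = 58 mm in the box's frame. The axis runs along the box's y. The cover is 5 mm thick (its underside passes through the axis when shut) and reaches 99 mm from the axis.
- spool_1: Bystander, to be left alone: red thread spool, 30 mm across, 42 mm tall. Origin on its underside.
- spool_2: Bystander, to be left alone: blue thread spool, 30 mm across, 42 mm tall. Origin on its underside.
- jar: Bystander, to be left alone: clear jar with a red cap, 72 mm across, 85 mm tall. Origin on its underside.
- tin: Bystander, to be left alone: flat round tin, 68 mm across, 14 mm tall. Origin on its underside.
- scissors: Bystander, to be left alone: red-handled scissors lying flat, about 125 mm long. Origin on its underside.
- spanner: Bystander, to be left alone: steel spanner lying flat, 160 mm long. Origin on its underside.
Not all that is in view belongs to the job. What is shaped like the glide_c but orange, purple or yellow is not meant.

How it is judged (in metres and radians):
On the way, in this order (a step that is already met when the one before it is completed fails the run):
1. all glides stand wedged in lanes of the gauge at the same time (x of glide_a in the frame of gauge between 0.0252 and 0.0392 m and y of glide_a in the frame of gauge between -0.08 and 0.08 m and z of glide_a in the frame of gauge between 0 and 0.012 m and linear speed of each of glide_a, glide_b, glide_c, glide_d, glide_e below 0.02 m/s and x of glide_b in the frame of gauge between 0.0503 and 0.0643 m and y of glide_b in the frame of gauge between -0.08 and 0.08 m and z of glide_b in the frame of gauge between 0 and 0.012 m and x of glide_c in the frame of gauge between 0 and 0.014 m and y of glide_c in the frame of gauge between -0.08 and 0.08 m and z of glide_c in the frame of gauge between 0 and 0.012 m and x of glide_d in the frame of gauge between 0.0503 and 0.0643 m and y of glide_d in the frame of gauge between -0.08 and 0.08 m and z of glide_d in the frame of gauge between 0 and 0.012 m and x of glide_e in the frame of gauge between 0.0252 and 0.0392 m and y of glide_e in the frame of gauge between -0.08 and 0.08 m and z of glide_e in the frame of gauge between 0 and 0.012 m), for 0.3 s.
2. each glide is in the box with the pips of its size (x of glide_a in the frame of box_2 between -0.042 and 0.042 m and y of glide_a in the frame of box_2 between -0.048 and 0.048 m and z of glide_a in the frame of box_2 between -0.002 and 0.03 m and x of glide_b in the frame of box_1 between -0.042 and 0.042 m and y of glide_b in the frame of box_1 between -0.048 and 0.048 m and z of glide_b in the frame of box_1 between -0.002 and 0.03 m and x of glide_c in the frame of box_3 between -0.042 and 0.042 m and y of glide_c in the frame of box_3 between -0.048 and 0.048 m and z of glide_c in the frame of box_3 between -0.002 and 0.03 m and x of glide_d in the frame of box_1 between -0.042 and 0.042 m and y of glide_d in the frame of box_1 between -0.048 and 0.048 m and z of glide_d in the frame of box_1 between -0.002 and 0.03 m and x of glide_e in the frame of box_2 between -0.042 and 0.042 m and y of glide_e in the frame of box_2 between -0.048 and 0.048 m and z of glide_e in the frame of box_2 between -0.002 and 0.03 m), for 0.2 s.
At the end, for the whole second after the job is handed in: Every glide present is inside the box with the pips of its gauge zone and at rest, and the covers of all three boxes are caught shut (hinge below 0.04 rad) (all of step 2 and linear speed of each of glide_a, glide_b, glide_c, glide_d, glide_e below 0.03 m/s and value of joint each of cover_1, cover_2, cover_3 below 0.04 rad); the robot touches nothing.
It fails at once if a bystander (spool, jar, tin, scissors or spanner) is moved more than 6 cm (distance of any of spool_1, spool_2, jar, tin, scissors, spanner from where it was at the start of the episode above 0.06 m).
Of glide_a, glide_b, glide_c, glide_d, glide_e only 2 to 3 are there at a start; the rules pass over those that are not, and their reading is None.
At some moment in a run one of glide_a, glide_b, glide_c, glide_d, glide_e may be knocked a few centimetres aside while the robot is not near it.
It also fails if it takes over 210 s, if anything falls off the work surface, if the arm or the gripper's body presses on something with over 40 N, if the wrist force passes 120 N, or if a joint passes its speed limit or range.

ROBOT

A 6-joint arm with a two-finger parallel gripper is mounted at the origin on the work surface. World frame = base frame: x ahead of the robot, y to its left, z up, the work surface at z = 0. Lengths are in m, angles in degrees, forces in N, time in s.
With the tool pointing down it reaches from about 0.275 to 0.975 m from the base axis. Payload 8.4 kg.
Tool frame: the origin (TCP) lies on the centre line of the jaws, within the pads' length; the fingertips stand 11 mm ahead of it and the grasp point (between the pads) lies 8 mm behind it (robot.tip_reach is the z of the fingertips in the tool frame, in m); z points along the fingers, y is the direction in which the jaws open and shut (so a half turn about z gives the same grasp; the last joint's range is limited). The gripper opens to 92 mm and grips with 3 to 60 N. Pads are 20 mm wide; open, the fingers measure 128 mm over their backs; the gripper's body (75 mm by 189 mm) begins 69 mm behind the grasp point.
Start: joints at [75.837, 20.225, 93.587, -0, 66.188, -0.138], TCP at [0.151, 0.606, 0.226] pointing down, gripper open.
Joint ranges: [-150.9, 150.9], [-52.94, 120.26], [3.33, 152.33], [-74.26, 254.26], [0, 154.13], [-172.89, 172.89]. Speed limits (degrees/s): [127.2, 127.2, 159.86, 180, 180, 180].

INTERFACE

Orientations are given as a 3x3 rotation matrix whose columns are the frame's x, y, z axes.
In Python, from station import robot gives the robot as it stands. The module is installed in compiled form; this text tells all that it offers.
- The arm moves only by the shell command python3 -m creep 'ROWS' [FORCE]. ROWS is JSON, a list that holds one entry, the list of rows, each a list of 7 numbers: the shift along the world's x, y, z in cm, then the turn, a rotation vector about the world's x, y, z in degrees, then the closure in counts, from 0 (fully open) to 255 (shut). A call has 1 to 10 rows; each row shifts and turns the commanded pose from where the row before left it; what a row does not reach is not made up. A row lasts 1/8 s, in which the tool goes at most 62.5 mm and 10.7 degrees, less where a joint would pass 70% of its speed; a pose out of reach is approached as far as the arm can. A call is refused whole if a number of a shift passes 6.25 or a number of a turn 10.7, either way. A call with a gripper value outside its range is refused whole. The fingers move at their own pace and stop on an object; FORCE is the grip in N (left out, the last holds). Time passes only in rows, so rows that do not move let the fingers close. It gives the time, the measured TCP pose, the force and the opening at its end, in the units of the state.
- robot.read_state(): the state, without advancing time (a new reading comes with each control period).
- robot.read_camera(name): name is "side" or "top" or "wrist"; returns a dict with "pixels" (420x560x3 uint8, blue, green, red), "z_map" (420x560 float32, m along the optical axis (not along the pixel's ray), 0 where there is no reading), "fx", "fy", "cx", "cy" (pixels), "origin" and "orientation" of the camera in the world. Camera axes: x right, y up, looking along -z (the intrinsics and any distortion apply to the point x, -y, -z); pixel columns grow to the right and rows downward; lengths in m; the calibration is good to about 2 mm. A picture is of the moment at which its call begins.
- robot.job_done(): hands the job in, once; it reports no verdict.
The state is a dict: "clock": time; "qpos": joint angles; "qvel": joint speeds; "effort": joint torques, N m; "eef_pos": TCP position; "tcp_rot": TCP orientation; "force": force on the tool from outside, world axes, zero at the start; "torque": the same for the moment, N m; "finger_gap": opening from 0.0 (shut) to 1.0 (fully open).
Only numpy, scipy, OpenCV 4.12 (cv2) and the standard library are available. Lean on these libraries where they do the work, as an engineer would, in place of code of your own. Each camera call takes 0.05 s, during which the arm holds its last target.

## Working session

There is one attempt and no reset: what is moved stays moved. The work goes in short steps, Python scripts to look and compute and a shell command to move; the robot and the scene stay as the last step left them, time stands still between calls to the robot, and variables do not carry over. Pictures are saved under pics/ and viewed, and the job is handed in when it is done.

```bash
mkdir -p pics; cat > h.py <<'E'
import numpy as np, cv2
from station import robot
def grab(n):
    c=robot.read_camera(n); return c
def world(c,u,v,z=None):
    # point at pixel using depth, or intersect plane z
    R=np.array(c["orientation"]);o=np.array(c["origin"])
    d=np.array([(u-c["cx"])/c["fx"],-(v-c["cy"])/c["fy"],-1.0]);w=R@d
    if z is None: t=float(c["z_map"][int(round(v)),int(round(u))])
    else: t=(z-o[2])/w[2]
    return o+t*w
def proj(c,p):
    R=np.array(c["orientation"]);o=np.array(c["origin"])
    q=R.T@(np.array(p)-o); return c["cx"]-c["fx"]*q[0]/q[2], c["cy"]+c["fy"]*q[1]/q[2]
E
python3 - <<'E'
from h import *
for n in ("top","side","wrist"):
    c=grab(n); cv2.imwrite(f"pics/{n}0.png",c["pixels"]); print(n,{k:(np.round(v,3).tolist() if not isinstance(v,np.ndarray) or v.size<20 else v.shape) for k,v in c.items() if k not in("pixels","z_map")})
    np.save(f"{n}0.npy",c,allow_pickle=True)
s=robot.read_state(); print(s)
E
```

```text
top {'fx': 535.505, 'fy': 535.505, 'cx': 275.225, 'cy': 211.287, 'origin': [0.336, 0.006, 1.864], 'orientation': [[-0.003, 0.994, -0.11], [-1.0, -0.002, 0.009], [0.008, 0.11, 0.994]]}
side {'fx': 440.676, 'fy': 440.676, 'cx': 283.832, 'cy': 208.883, 'origin': [0.172, 0.962, 0.918], 'orientation': [[-0.935, 0.219, -0.279], [-0.354, -0.587, 0.728], [-0.005, 0.779, 0.627]]}
wrist {'fx': 358.728, 'fy': 358.728, 'cx': 282.992, 'cy': 216.214, 'origin': [0.079, 0.623, 0.383], 'orientation': [[0.242, -0.936, -0.255], [0.97, 0.233, 0.064], [-0.001, -0.263, 0.965]]}
{'clock': 0.15, 'qpos': array([ 7.58366997e+01,  2.02521406e+01,  9.36174326e+01, -1.69225789e-03,
        6.61881533e+01, -1.38729458e-01]), 'qvel': array([-0.00907428, -0.01376836, -0.21863859, -0.07661157, -0.02558924,
        0.00639677]), 'effort': array([ 6.83727940e-04, -5.94204140e+01, -3.34466279e+01,  6.96455268e-02,
        2.04530329e-02, -6.38550819e-05]), 'eef_pos': array([0.15139749, 0.60602449, 0.22506342]), 'tcp_rot': array([[-9.70194787e-01,  2.42326283e-01, -2.20325985e-04],
       [ 2.42326382e-01,  9.70194288e-01, -9.83503383e-04],
       [-2.45697065e-05, -1.00758065e-03, -9.99999492e-01]]), 'force': array([-0.61511094,  0.08919224,  0.7636037 ]), 'torque': array([ 0.00393427,  0.01779734, -0.00762821]), 'finger_gap': 0.9980559152959487}
```

View pics/top0.png

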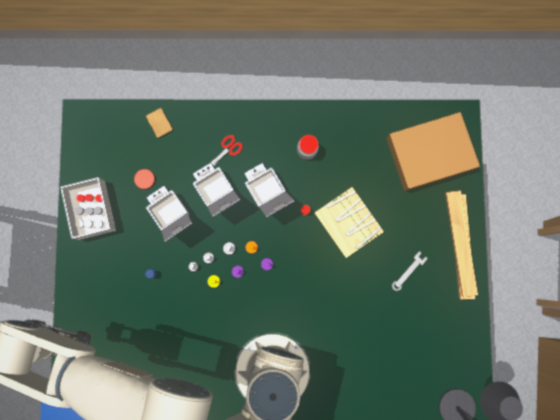

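View pics/side0.png

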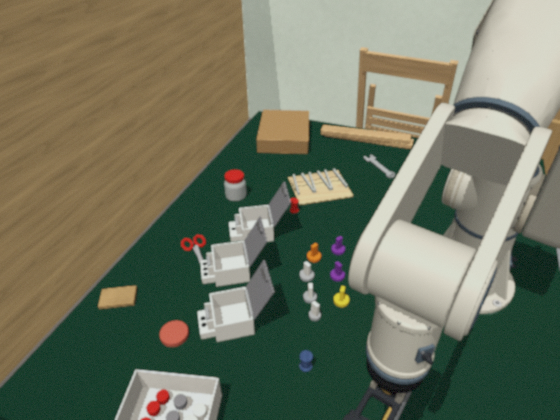

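The top view shows three white-tanged glides at about (193,266), (209,257) and (229,248). The decoys are yellow (213,281), purple (237,271), purple (267,264) and orange (252,247). There are also round white things in the tray at (90,224). I'll crop in closer.

```bash
python3 - <<'E'
from h import *
c=np.load("top0.npy",allow_pickle=True).item();p=c["pixels"]
a=p[150:300,140:310]; cv2.imwrite("pics/z1.png",cv2.resize(a,None,fx=4.5,fy=4,interpolation=cv2.INTER_CUBIC))
a=p[180:265,305:395]; cv2.imwrite("pics/z2.png",cv2.resize(a,None,fx=6,fy=6,interpolation=cv2.INTER_CUBIC))
for u,v in [(193,266),(209,257),(229,248),(213,281)]: print(world(c,u,v,0.03), world(c,u,v))
# hsv depth-based: points higher than 1cm
E
```

```text
[0.35269605 0.2704288  0.03      ] [0.35257238 0.26842646 0.04389018]
[0.38304932 0.21636421 0.03      ] [0.38266015 0.21461126 0.04528704]
[0.41349005 0.14841686 0.03      ] [0.41321088 0.14790171 0.03663744]
[0.3018468  0.20196789 0.03      ] [0.30203767 0.20088502 0.04013757]
```

View pics/z1.png

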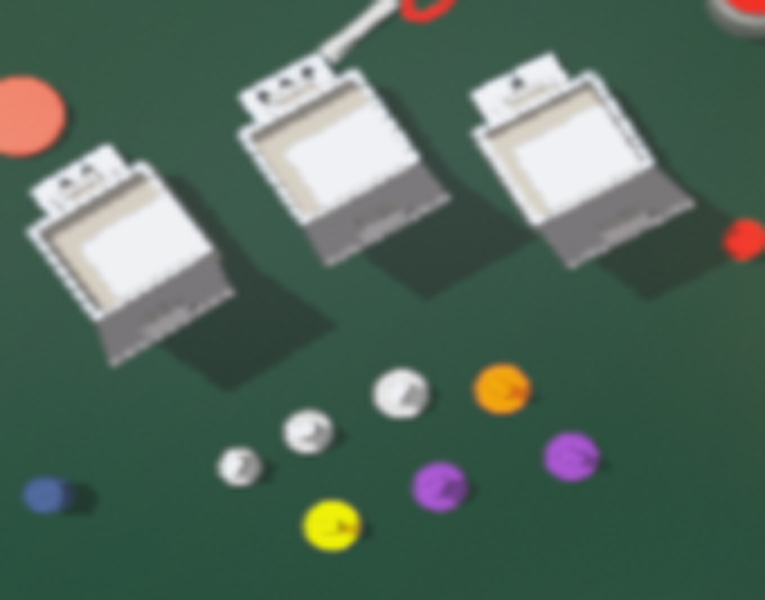

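View pics/z2.png

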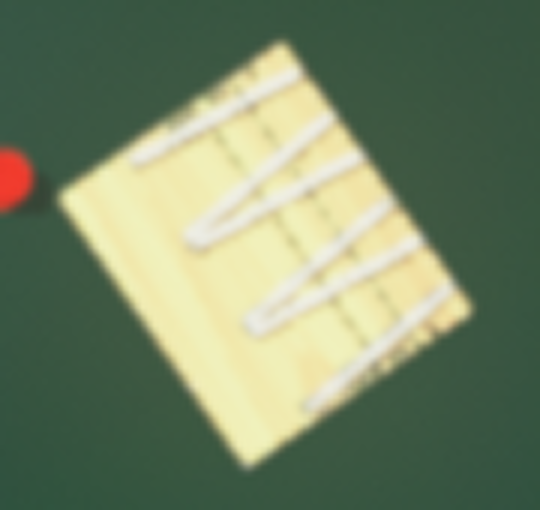

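View pics/wrist0.png

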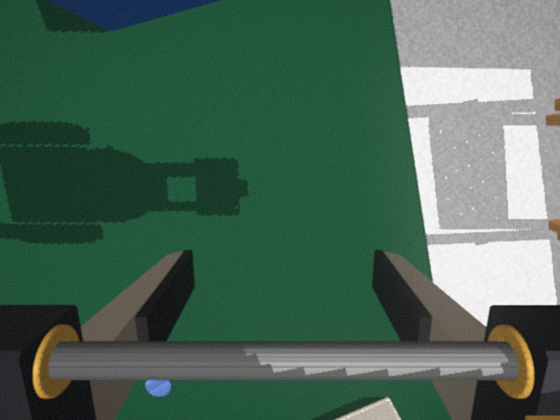

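The crop confirms three white glides: small at (193,266), medium at (209,257) and large at (229,248). The gauge's wide mouths face lower-left in the image. From left to right the boxes look like 2, 3 and 1 pips. Next I'll measure the gauge, boxes and glides.

```bash
python3 - <<'E'
from h import *
c=np.load("top0.npy",allow_pickle=True).item();p=c["pixels"]
f=lambda x,o:(x+.5)/6-.5+o
cor=[(60,198),(282,42),(470,312),(247,467)]
W=[world(c,f(x,305),f(y,180),0.006) for x,y in cor]
for w in W: print(np.round(w,4))
W=np.array(W); print("sides",np.linalg.norm(W[1]-W[0]),np.linalg.norm(W[2]-W[1]),np.linalg.norm(W[3]-W[2]),np.linalg.norm(W[0]-W[3]))
x=(W[1]-W[0])+(W[2]-W[3]); print("center",W.mean(0),"yaw",np.degrees(np.arctan2(x[1],x[0])))
tiles=[]
for (u0,v0) in [(140,180),(188,155),(240,158)]:
    tiles.append(cv2.resize(p[v0:v0+65,u0:u0+65],None,fx=6,fy=6,interpolation=cv2.INTER_CUBIC)[:, :265*2//2+125])
cv2.imwrite("pics/z3.png",np.hstack([cv2.resize(t,(266,266)) for t in tiles]))
cv2.imwrite("pics/b2.png",tiles[0]);cv2.imwrite("pics/b3.png",tiles[1]);cv2.imwrite("pics/b1.png",tiles[2])
R=np.array(c["orientation"]);o=np.array(c["origin"])
vv,uu=np.mgrid[0:420,0:560];z=c["z_map"]
P=o+(np.stack([(uu-c["cx"])/c["fx"],-(vv-c["cy"])/c["fy"],-np.ones(z.shape)],-1)*z[...,None])@R.T
np.save("P.npy",P)
# glide blobs
hsv=cv2.cvtColor(p,cv2.COLOR_BGR2HSV)
for (u,v) in [(193,266),(209,257),(229,248)]:
    m=np.zeros(z.shape,bool);m[v-9:v+9,u-9:u+9]=1
    mm=m&(P[...,2]>0.005)&(hsv[...,1]<90);print(mm.sum(), P[mm].mean(0), uu[mm].mean(),vv[mm].mean())
print("table z",np.median(P[285:300,200:300,2]))
E
```

```text
[ 0.5371 -0.1475  0.006 ]
[ 0.6286 -0.2786  0.006 ]
[ 0.47   -0.3848  0.006 ]
[ 0.3808 -0.2537  0.006 ]
sides 0.15988529366322313 0.19091234893165704 0.1586130632451837 0.18896631964867192
center [ 0.50413652 -0.26618466  0.006     ] yaw -55.416921438507245
56 [0.35117098 0.27145814 0.02459887] 192.91071428571428 266.4642857142857
73 [0.38072452 0.21961308 0.02049662] 208.35616438356163 257.75342465753425
89 [0.41312742 0.1484574  0.03882135] 228.73033707865167 248.0
table z -0.0010723150902479661
```

View pics/z3.png

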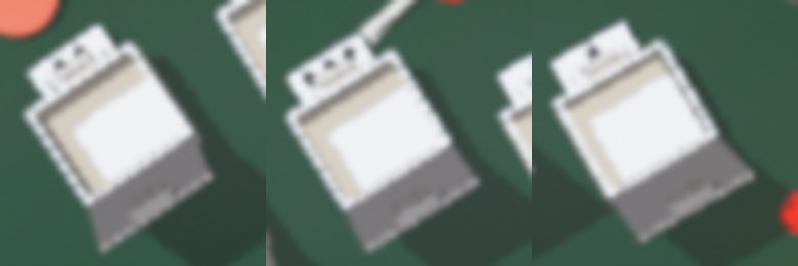

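```bash
python3 - <<'E'
from h import *
c=np.load("top0.npy",allow_pickle=True).item()
k=266/65; f=lambda x,o:(x+.5)/k-.5+o
B={2:((140,180),[(25,113),(133,42),(90,205),(195,135)]),3:((188,155),[(20,118),(127,48),(81,208),(186,142)]),1:((240,158),[(20,103),(131,38),(80,195),(185,137)])}
for n,(o,cs) in B.items():
    W=np.array([world(c,f(x,o[0]),f(y,o[1]),.058) for x,y in cs])
    fl,fr,nl,nr=W
    x=(fl+fr-nl-nr)/2; y=(fl+nl-fr-nr)/2
    print(n,"c",np.round(W.mean(0),4),"len",np.linalg.norm(x),np.linalg.norm(y),"yaw",np.degrees(np.arctan2(x[1],x[0])),np.degrees(np.arctan2(-y[0],y[1])))
    print(" hingemid",np.round((nl+nr)/2,4),"far",np.round((fl+fr)/2,4))
E
```

```text
2 c [0.5421 0.358  0.058 ] len 0.09416842726401767 0.10477666058500576 yaw 34.94460559541137 33.96480973695932
 hingemid [0.5035 0.331  0.058 ] far [0.5807 0.3849 0.058 ]
3 c [0.623  0.2023 0.058 ] len 0.092628681133904 0.10457395940880329 yaw 33.13607051423389 33.08984566383594
 hingemid [0.5843 0.177  0.058 ] far [0.6618 0.2276 0.058 ]
1 c [0.6214 0.0247 0.058 ] len 0.09346003304938161 0.1037938890104116 yaw 30.45700189003735 29.846480965018756
 hingemid [0.5811 0.0011 0.058 ] far [0.6617 0.0484 0.058 ]
```

```bash
python3 -m creep '[[[2.4,-4.2,0,0,0,0,0],[2.4,-4.4,0,0,0,0,0],[2.4,-4.4,0,0,0,0,0],[2.4,-4.4,0,0,0,0,0],[2.4,-4.4,0,0,0,0,0],[2.4,-4.4,0,0,0,0,0],[2.4,-4.4,0,0,0,0,0],[2.4,-4.4,0,0,0,0,0],[0,0,0,0,0,0,0]]]' 25
cat > look.py <<'E'
from h import *
import sys
n=sys.argv[1];t=sys.argv[2]
c=grab(n); cv2.imwrite(f"pics/{t}.png",c["pixels"]); np.save(f"{t}.npy",c,allow_pickle=True)
s=robot.read_state();print(s["clock"],s["eef_pos"].round(4),s["tcp_rot"].round(3).tolist(),s["force"].round(2),s["finger_gap"])
E
python3 look.py wrist w1
```

```text
clock: 1.27
eef_pos: [0.3444, 0.2539, 0.2256]
tcp_rot: [[-0.969, 0.246, 0.0], [0.246, 0.969, -0.001], [-0.0, -0.001, -1.0]]
force: [-1.0, 1.1, 1.1]
finger_gap: 0.998
1.325 [0.3439 0.2553 0.2256] [[-0.969, 0.246, -0.0], [0.246, 0.969, 0.0], [0.0, 0.0, -1.0]] [0.4  0.75 0.53] 0.9989864369387423
```

View pics/w1.png

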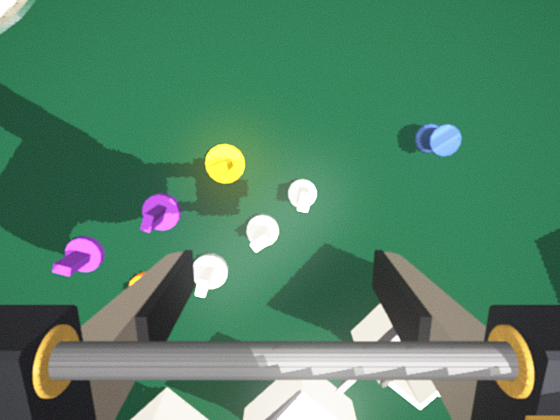

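The wrist view shows the white glides with bases at about (303,191), (263,230) and (209,270), and their tangs leaning lower-left from parallax. The coloured ones are separate. I'll zoom in for tang directions.

```bash
python3 - <<'E'
from h import *
c=np.load("w1.npy",allow_pickle=True).item();p=c["pixels"]
a=p[165:310,180:330];cv2.imwrite("pics/z4.png",cv2.resize(a,None,fx=4,fy=4,interpolation=cv2.INTER_CUBIC))
E
```

```text
(no output)
```

View pics/z4.png

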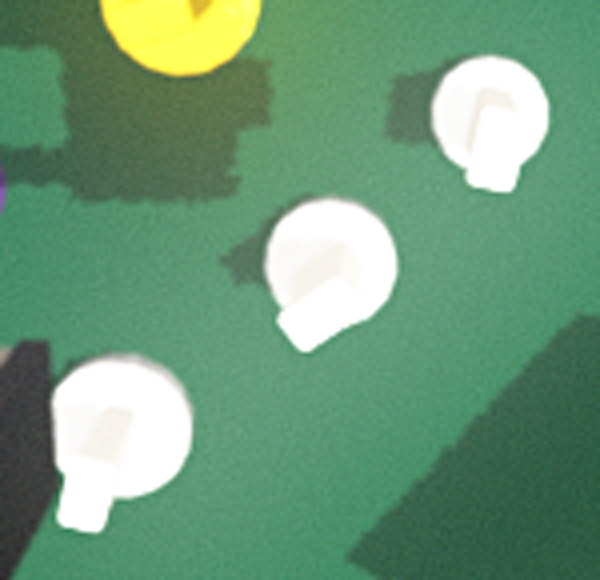

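```bash
cat >> h.py <<'E'
def cloud(c):
    R=np.array(c["orientation"]);o=np.array(c["origin"]);z=c["z_map"]
    vv,uu=np.mgrid[0:420,0:560]
    P=o+(np.stack([(uu-c["cx"])/c["fx"],-(vv-c["cy"])/c["fy"],-np.ones(z.shape)],-1)*z[...,None])@R.T
    P[z==0]=np.nan; return P
E
cat > tangs.py <<'E'
from h import *
import sys
def tangs(c,boxes,zmin=.045,zmax=.056,zt=.05):
    P=cloud(c)
    for (u0,v0,u1,v1) in boxes:
        S=P[v0:v1,u0:u1].reshape(-1,3); m=(S[:,2]>zmin)&(S[:,2]<zmax)
        if m.sum()<6: print("few",m.sum());continue
        T=S[m]; r=cv2.minAreaRect((T[:,:2]*1000).astype(np.float32)); b=cv2.boxPoints(r)
        e1=b[1]-b[0];e2=b[2]-b[1]; L=e1 if np.linalg.norm(e1)>np.linalg.norm(e2) else e2
        print("n",m.sum(),"z",T[:,2].mean().round(4),"c",np.round(np.array(r[0])/1000,4),"size",np.round(r[1],1),"long-axis yaw",np.degrees(np.arctan2(L[1],L[0])).round(1))
        d=(S[:,2]>.006)&(S[:,2]<.014)
        if d.sum()>10:
            (x,y),rr=cv2.minEnclosingCircle((S[d][:,:2]*1000).astype(np.float32)); print("   base c",round(x/1000,4),round(y/1000,4),"dia",round(2*rr,1))
E
python3 - <<'E'
from tangs import *
c=np.load("w1.npy",allow_pickle=True).item()
tangs(c,[(285,175,322,218),(243,210,283,256),(190,245,232,302)])
E
```

```text
n 204 z 0.049 c [0.3522 0.2714] size [10.2 17.9] long-axis yaw -25.8
   base c 0.3524 0.2713 dia 29.8
n 189 z 0.0489 c [0.3824 0.2194] size [10.5 18. ] long-axis yaw -68.5
   base c 0.382 0.2193 dia 34.6
n 174 z 0.0489 c [0.4146 0.1483] size [10.2 18.8] long-axis yaw -29.3
   base c 0.4144 0.1483 dia 39.9
```

Base diameters measured from depth are about 30, 35 and 40 mm, all three well localised. I'll pick the small one first. Its tang's long axis is at -25.8°, so the jaws go to 64.2°, a turn of -11.5°.

```bash
python3 -m creep '[[[0.8,1.6,-3,0,0,-6,150],[0,0,-3,0,0,-5.5,150],[0,0,-3,0,0,0,150],[0,0,-3,0,0,0,150],[0,0,-2,0,0,0,150],[0,0,-1,0,0,0,150]]]' 25; python3 look.py wrist w2; python3 -c "
from tangs import *
c=np.load('w2.npy',allow_pickle=True).item()
tangs(c,[(230,150,330,330)])"
```

```text
clock: 2.08
eef_pos: [0.3505, 0.273, 0.0745]
tcp_rot: [[-0.903, 0.43, -0.001], [0.43, 0.903, -0.001], [0.001, -0.001, -1.0]]
force: [0.7, -0.0, 0.6]
finger_gap: 0.413
2.125 [0.3504 0.2727 0.074 ] [[-0.903, 0.43, -0.002], [0.43, 0.903, -0.001], [0.001, -0.002, -1.0]] [ 0.48 -0.37 -0.84] 0.41207552090449645
n 576 z 0.0491 c [0.3658 0.2558] size [14.9 61.4] long-axis yaw -49.2
   base c 0.3705 0.25 dia 85.9
```

View pics/w2.png

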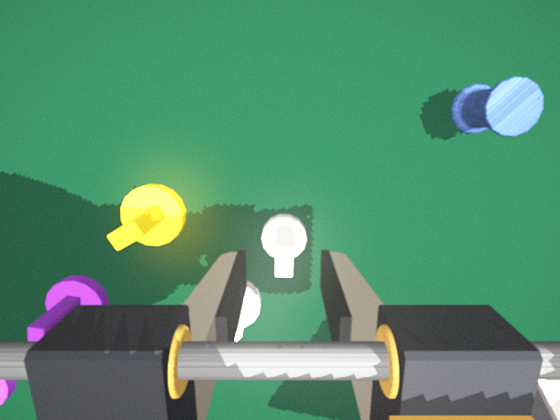

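The small glide's tang (284,265) sits straight between the jaws. Descend and grip.

```bash
python3 -m creep '[[[0.2,-0.1,-2.4,0,0,0,150],[0,0,-2,0,0,0,150],[0,0,0,0,0,0,150],[0,0,0,0,0,0,255],[0,0,0,0,0,0,255],[0,0,0,0,0,0,255],[0,0,0,0,0,0,255],[0,0,3,0,0,0,255],[0,0,4,0,0,0,255],[0,0,4,0,0,0,255]]]' 25; python3 look.py wrist w3
```

```text
clock: 3.38
eef_pos: [0.3532, 0.2711, 0.1428]
tcp_rot: [[-0.902, 0.431, -0.0], [0.431, 0.902, -0.0], [0.0, -0.0, -1.0]]
force: [0.8, -0.3, -0.6]
finger_gap: 0.11
3.425 [0.3553 0.2727 0.1472] [[-0.902, 0.431, 0.005], [0.431, 0.902, 0.003], [-0.003, 0.005, -1.0]] [2.14 2.02 2.41] 0.1071845836261437
```

View pics/w3.png

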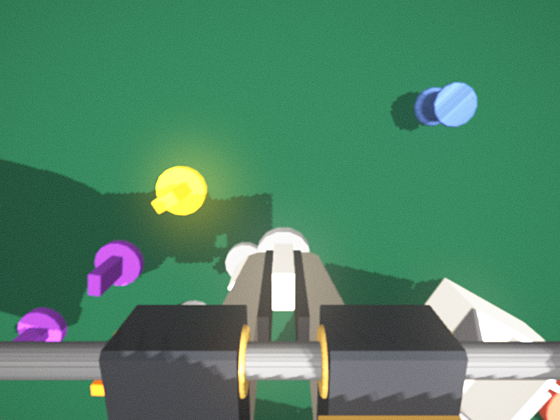

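Grip is good, gap about 10 mm. Transit to over the mouth of lane y=-60 and turn -119.6°.

```bash
python3 -m creep '[[[0.5,-3.8,0,0,0,-8.5,255],[0.5,-3.8,0,0,0,-8.5,255],[0.5,-3.8,0,0,0,-8.5,255],[0.5,-3.8,0,0,0,-8.5,255],[0.5,-3.8,0,0,0,-8.5,255],[0.5,-3.8,0,0,0,-8.5,255],[0.5,-3.8,0,0,0,-8.5,255],[0.5,-3.8,0,0,0,-8.5,255],[0.5,-3.8,0,0,0,-8.5,255],[0.5,-3.8,0,0,0,-8.5,255]]]' 25;  python3 -m creep '[[[0.5,-3.8,0,0,0,-8.5,255],[0.5,-3.8,0,0,0,-8.5,255],[0.5,-3.8,0,0,0,-8.5,255],[0.5,-3.8,0,0,0,-9,255],[0,0,0,0,0,0,255],[0,0,0,0,0,0,255]]]' 25; python3 look.py wrist w4
```

```text
clock: 4.68
eef_pos: [0.4034, -0.11, 0.1416]
tcp_rot: [[0.355, 0.935, 0.0], [0.935, -0.355, -0.0], [0.0, 0.0, -1.0]]
force: [1.1, 0.1, 1.2]
finger_gap: 0.105
clock: 5.42
eef_pos: [0.4229, -0.26, 0.1412]
tcp_rot: [[0.819, 0.574, -0.001], [0.574, -0.819, 0.001], [-0.0, -0.001, -1.0]]
force: [-0.4, -0.0, -0.9]
finger_gap: 0.106
5.475 [ 0.4229 -0.2597  0.1413] [[0.818, 0.575, -0.001], [0.575, -0.818, 0.001], [-0.0, -0.001, -1.0]] [ 0.18 -0.78 -0.6 ] 0.10601737903528258
```

View pics/w4.png

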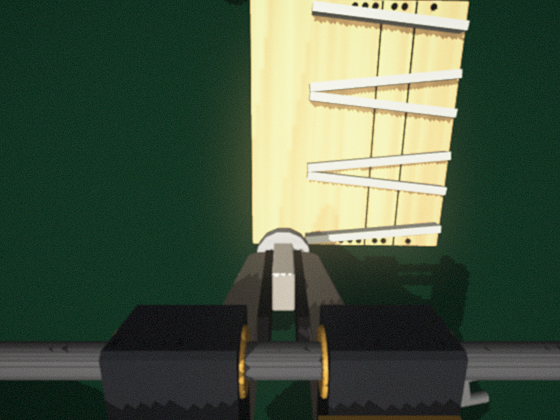

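The view shows the gauge clearly: lower-left corner (253,243), lower-right (437,246), right edge going up to (469,2), and fences at the mouths near (310,92) and (308,172). Next I'll refine its pose from these.

```bash
python3 - <<'E'
from h import *
c=np.load("w4.npy",allow_pickle=True).item()
C=np.array([.504,-.266]);a=np.radians(-55.4);Rg=np.array([[np.cos(a),-np.sin(a)],[np.sin(a),np.cos(a)]])
for n,(u,v,z) in dict(BL=(253,244,.006),BR=(437,246,.006),TR=(469,2,.006),line1=(378,63,.006),V1=(310,92,.018),V2=(308,172,.018)).items():
    w=world(c,u,v,z); print(n,w.round(4),"gauge",(Rg.T@(w[:2]-C)*1000).round(1))
P=cloud(c); 
# fence cloud
S=P.reshape(-1,3);m=(S[:,2]>.014)&(S[:,2]<.024);g=(S[m][:,:2]-C)@Rg*1000
k=(abs(g[:,0])<90)&(abs(g[:,1])<98)
g=g[k]
for y0,y1 in((-95,-62),(-50,-10),(10,50),(65,95)):
    q=g[(g[:,1]>y0)&(g[:,1]<y1)]
    for x0,x1 in((-30,-20),(60,72)):
        r=q[(q[:,0]>x0)&(q[:,0]<x1)][:,1]
        if len(r): print(y0,y1,"x",x0,x1,"min/max y",r.min().round(1),r.max().round(1))
m=(S[:,2]>.003)&(S[:,2]<.009);g=(S[m][:,:2]-C)@Rg*1000;print("floor x",np.percentile(g[(abs(g[:,1])<60)&(abs(g[:,0])<100)][:,0],[.1,99.9]),"z",np.median(S[m][:,2]))
E
```

```text
BL [ 0.3822 -0.257   0.006 ] gauge [-76.6 -95.2]
BR [ 0.4724 -0.3887  0.006 ] gauge [ 83.  -95.7]
TR [ 0.6279 -0.2819  0.006 ] gauge [83.5 93. ]
line1 [ 0.5578 -0.2537  0.006 ] gauge [20.4 51.2]
V1 [ 0.5101 -0.2235  0.018 ] gauge [-31.5  29.2]
V2 [ 0.4611 -0.2575  0.018 ] gauge [-31.4 -30.5]
-95 -62 x -30 -20 min/max y -89.8 -83.1
-95 -62 x 60 72 min/max y -81.4 -74.2
-50 -10 x -30 -20 min/max y -36.9 -23.5
-50 -10 x 60 72 min/max y -46.8 -14.4
10 50 x -30 -20 min/max y 22.9 36.4
10 50 x 60 72 min/max y 12.8 45.3
65 95 x -30 -20 min/max y 82.4 89.5
65 95 x 60 72 min/max y 72.6 79.8
floor x [-76.9327449   82.52827863] z 0.005318711645372676
```

Gauge refined to centre (0.5054,-0.269), yaw about -55.7°. Lower into the mouth of lane -60.

```bash
python3 -m creep '[[[0.2,0.15,-3,0,0,-0.7,255],[0,0,-3,0,0,0,255],[0,0,-2.5,0,0,0,255],[0,0,-1.2,0,0,0,255],[0,0,-0.7,0,0,0,255],[0,0,0,0,0,0,255],[0,0,0,0,0,0,255]]]' 25; python3 look.py wrist w5; python3 -c "
from h import *
c=np.load('w5.npy',allow_pickle=True).item();cv2.imwrite('pics/w5c.png',cv2.resize(c['pixels'][60:310,180:500],None,fx=2,fy=2))"
```

```text
clock: 6.35
eef_pos: [0.4259, -0.2592, 0.0382]
tcp_rot: [[0.826, 0.564, 0.001], [0.564, -0.826, -0.001], [0.0, 0.001, -1.0]]
force: [-0.7, -0.3, -1.0]
finger_gap: 0.106
6.4 [ 0.4259 -0.2593  0.0381] [[0.826, 0.563, 0.001], [0.563, -0.826, -0.001], [0.0, 0.001, -1.0]] [ 0.25 -0.24 -1.15] 0.1051775691452501
```

View pics/w5c.png

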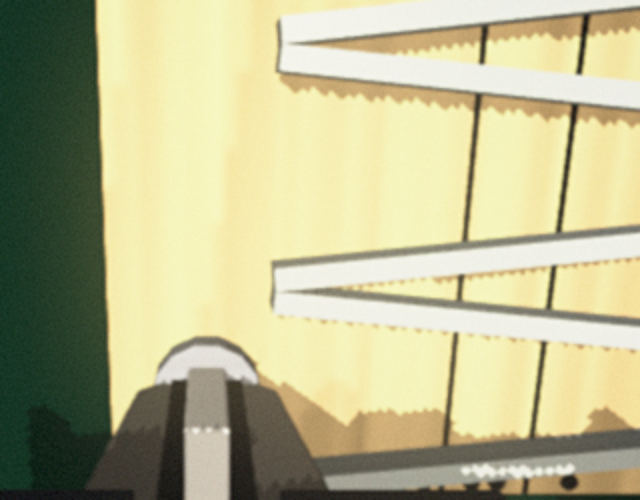

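```bash
python3 -m creep '[[[0,0,-0.15,0,0,0,255],[0.84,-1.24,0,0,0,0,255],[0.84,-1.24,0,0,0,0,255],[0.84,-1.24,0,0,0,0,255],[0.84,-1.24,0,0,0,0,255],[0.84,-1.24,0,0,0,0,255],[0.84,-1.24,0,0,0,0,255],[0.28,-0.41,0,0,0,0,255],[0.17,-0.25,0,0,0,0,255],[0,0,0,0,0,0,255]]]' 25
```

```text
clock: 7.65
eef_pos: [0.4791, -0.3383, 0.0368]
tcp_rot: [[0.827, 0.563, -0.003], [0.563, -0.827, 0.003], [-0.0, -0.004, -1.0]]
force: [-5.3, 9.5, 16.2]
finger_gap: 0.113
```

```bash
python3 -m creep '[[[0,0,0.12,0,0,0,255],[0,0,0,0,0,0,255]]]' 25; python3 look.py wrist w6; python3 -c "
from h import *
c=np.load('w6.npy',allow_pickle=True).item();cv2.imwrite('pics/w6c.png',cv2.resize(c['pixels'][60:310,180:500],None,fx=2,fy=2))"
```

```text
clock: 7.9
eef_pos: [0.4806, -0.3404, 0.0374]
tcp_rot: [[0.826, 0.563, 0.001], [0.563, -0.826, -0.001], [0.0, 0.001, -1.0]]
force: [-0.5, -0.4, 0.5]
finger_gap: 0.11
7.95 [ 0.4805 -0.3404  0.0373] [[0.826, 0.563, 0.0], [0.563, -0.826, -0.0], [0.0, 0.001, -1.0]] [-0.43 -0.09 -0.55] 0.10477360157489007
```

View pics/w6c.png

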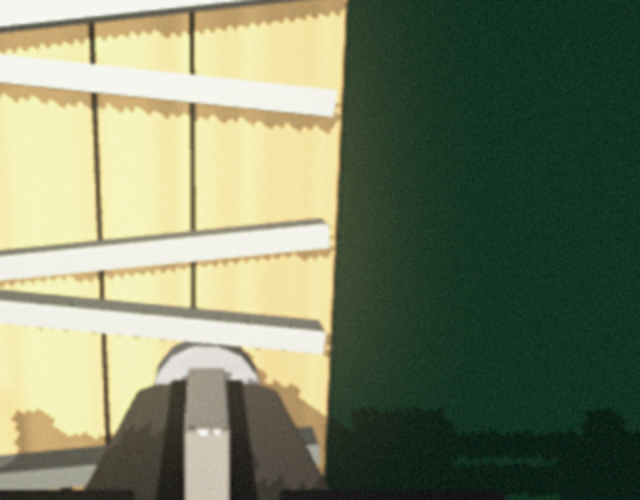

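Floor friction has been relieved. Keep sliding in small steps.

```bash
python3 -m creep '[[[0.17,-0.25,0,0,0,0,255],[0.17,-0.25,0,0,0,0,255],[0.17,-0.25,0,0,0,0,255],[0,0,0,0,0,0,255]]]' 25;python3 -m creep '[[[0.11,-0.16,0,0,0,0,255],[0,0,0,0,0,0,255]]]' 25
```

```text
clock: 8.45
eef_pos: [0.4857, -0.3479, 0.0372]
tcp_rot: [[0.826, 0.563, 0.0], [0.563, -0.826, -0.0], [0.0, 0.0, -1.0]]
force: [1.5, 0.4, -0.4]
finger_gap: 0.11
clock: 8.7
eef_pos: [0.4862, -0.3487, 0.0371]
tcp_rot: [[0.826, 0.563, -0.001], [0.563, -0.826, 0.001], [-0.0, -0.001, -1.0]]
force: [-0.8, 4.0, -0.3]
finger_gap: 0.105
```

```bash
python3 -m creep '[[[0.11,-0.16,0,0,0,0,255],[0.06,-0.08,0,0,0,0,255],[0,0,0,0,0,0,255]]]' 25
```

```text
clock: 9.07
eef_pos: [0.4867, -0.3494, 0.0369]
tcp_rot: [[0.827, 0.563, -0.004], [0.563, -0.827, 0.004], [-0.001, -0.005, -1.0]]
force: [-3.4, 11.0, 5.1]
finger_gap: 0.107
```

Wedged: 11 N of resistance and the tool stalled at x≈56. Release, rise and check.

```bash
python3 -m creep '[[[0,0,0,0,0,0,170],[0,0,0,0,0,0,170],[0,0,0,0,0,0,170],[0,0,2,0,0,0,170],[0,0,4,0,0,0,170],[-0.8,1.2,5,0,0,0,170],[-0.8,1.2,4,0,0,0,170],[0,0,0,0,0,0,170]]]' 25; python3 look.py wrist w7; python3 -c "
from tangs import *
c=np.load('w7.npy',allow_pickle=True).item()
tangs(c,[(270,180,420,360)],.052,.062)"
```

```text
clock: 10.07
eef_pos: [0.4737, -0.3284, 0.1921]
tcp_rot: [[0.826, 0.563, 0.006], [0.563, -0.826, -0.004], [0.003, 0.007, -1.0]]
force: [0.1, -0.1, 0.7]
finger_gap: 0.332
10.125 [ 0.4731 -0.3281  0.19  ] [[0.826, 0.563, 0.004], [0.563, -0.826, -0.003], [0.001, 0.004, -1.0]] [ 0.39  0.01 -0.63] 0.3347344319830488
n 252 z 0.0552 c [ 0.4871 -0.3486] size [18.  10.1] long-axis yaw 33.5
   base c 0.4756 -0.3488 dia 74.8
```

View pics/w7.png

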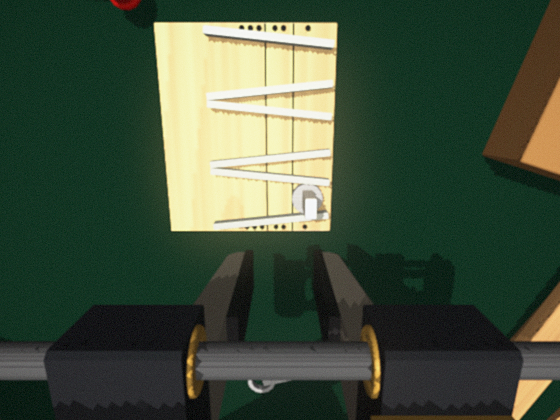

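The small glide stands upright at (307,200), beyond the second line and touching both fences. All four gauge corners are in view: (155,22), (337,23), (330,231) and (170,231). I'll recheck the frame and look for the other glides in the top view.

```bash
python3 - <<'E'
from h import *
c=np.load("w7.npy",allow_pickle=True).item()
W=np.array([world(c,u,v,.006) for u,v in[(155,22),(170,231),(330,231),(337,23)]])
C=W.mean(0)[:2];x=W[2]+W[3]-W[0]-W[1];a=np.arctan2(x[1],x[0]);print(C,np.degrees(a))
u=np.array([np.cos(a),np.sin(a)]);v=np.array([-u[1],u[0]]);d=np.array([.4871,-.3486])-C;print("glide in gauge",d@u,d@v)
t=grab("top");np.save("t1.npy",t,allow_pickle=True)
P=cloud(t);p=t["pixels"];hsv=cv2.cvtColor(p,cv2.COLOR_BGR2HSV);vv,uu=np.mgrid[0:420,0:560]
for (a0,b0) in [(209,257),(229,248)]:
    mm=np.zeros(p.shape[:2],bool);mm[b0-9:b0+9,a0-9:a0+9]=1;mm&=(P[...,2]>.005)&(hsv[...,1]<90);print(mm.sum(),uu[mm].mean(),vv[mm].mean())
E
```

```text
[ 0.50538653 -0.26934195] -55.85173440020428
glide in gauge 0.05532810159185451 -0.05962412915438607
71 208.05633802816902 257.4788732394366
90 228.9 248.05555555555554
```

```bash
python3 -m creep '[[[-0.65,3.9,0,0,0,5.5,150],[-0.65,3.9,0,0,0,5.5,150],[-0.65,3.9,0,0,0,5.5,150],[-0.65,3.9,0,0,0,5.5,150],[-0.65,3.9,0,0,0,5.5,150],[-0.65,3.9,0,0,0,5.5,150],[-0.65,3.9,0,0,0,5.5,150],[-0.65,3.9,0,0,0,5.5,150],[-0.65,3.9,0,0,0,5.5,150],[-0.65,3.9,0,0,0,5.5,150]]]' 25;python3 -m creep '[[[-0.65,3.9,0,0,0,5.5,150],[-0.65,3.9,0,0,0,5.5,150],[-0.65,3.9,-3,0,0,5.5,150],[-0.65,3.9,-4,0,0,5.7,150],[0,0,-2,0,0,0,150],[0,0,-0.5,0,0,0,150],[0,0,0,0,0,0,150]]]' 25; python3 look.py wrist w8
```

```text
clock: 11.42
eef_pos: [0.4065, 0.0633, 0.1864]
tcp_rot: [[0.01, 1.0, -0.002], [1.0, -0.01, -0.0], [-0.0, -0.002, -1.0]]
force: [0.1, 0.1, -0.8]
finger_gap: 0.413
clock: 12.3
eef_pos: [0.3812, 0.2179, 0.092]
tcp_rot: [[-0.365, 0.931, -0.001], [0.931, 0.365, -0.001], [-0.0, -0.001, -1.0]]
force: [0.7, 0.3, 1.2]
finger_gap: 0.415
12.35 [0.3816 0.2181 0.0926] [[-0.365, 0.931, -0.0], [0.931, 0.365, -0.0], [-0.0, -0.0, -1.0]] [-1.4  -0.23  0.63] 0.4104082519271334
```

View pics/w8.png

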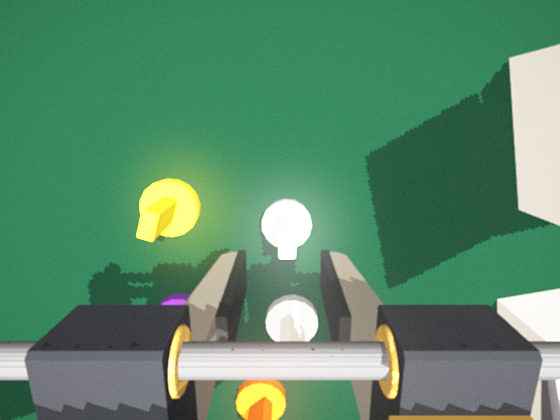

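The medium glide (287,225) lies centred and square to the jaws; the large one is behind it at (292,318). Descend and grip.

```bash
python3 -m creep '[[[0.05,0.1,-2.4,0,0,0,150],[0,0,-2.4,0,0,0,150],[0,0,-1.3,0,0,0,150],[0,0,0,0,0,0,255],[0,0,0,0,0,0,255],[0,0,0,0,0,0,255],[0,0,0,0,0,0,255],[0,0,3,0,0,0,255],[0,0,4,0,0,0,255],[0,0,4,0,0,0,255]]]' 25;python3 -m creep '[[[0.4,-2,0.5,0,0,0,255],[0.6,-3,0,0,0,-5,255]]]' 25;python3 look.py wrist w9
```

```text
clock: 13.6
eef_pos: [0.3815, 0.2192, 0.1425]
tcp_rot: [[-0.366, 0.931, -0.0], [0.931, 0.366, -0.0], [-0.0, -0.0, -1.0]]
force: [0.5, 0.4, -1.1]
finger_gap: 0.105
clock: 13.85
eef_pos: [0.3924, 0.1695, 0.1474]
tcp_rot: [[-0.284, 0.959, 0.002], [0.959, 0.284, 0.001], [0.0, 0.002, -1.0]]
force: [-0.1, -0.5, -1.1]
finger_gap: 0.109
13.9 [0.3919 0.1667 0.1468] [[-0.278, 0.96, 0.001], [0.96, 0.278, -0.001], [-0.001, 0.001, -1.0]] [-0.69 -1.05  0.19] 0.10670723461215777
```

View pics/w9.png

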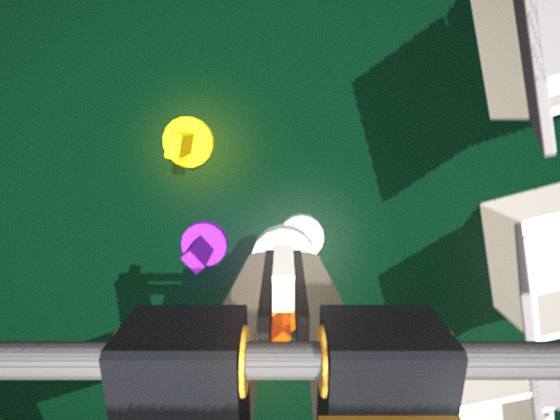

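Held. Move to the middle lane mouth.

```bash
python3 -m creep '[[[0.76,-3.55,0,0,0,-6.5,255],[0.76,-3.55,0,0,0,-6.5,255],[0.76,-3.55,0,0,0,-6.5,255],[0.76,-3.55,0,0,0,-6.5,255],[0.76,-3.55,0,0,0,-6.5,255],[0.76,-3.55,0,0,0,-6.5,255],[0.76,-3.55,0,0,0,-6.5,255],[0.76,-3.55,0,0,0,-6.5,255],[0.76,-3.55,0,0,0,-6.5,255],[0.76,-3.55,0,0,0,-6.5,255]]]' 25;python3 -m creep '[[[0.76,-3.5,0,0,0,-6.9,255],[0,0,0,0,0,0,255],[0,0,0,0,0,0,255]]]' 25; cat > gp.py <<'E'
from h import *
s=robot.read_state();C=np.array([.5054,-.2693]);a=np.radians(-55.8);u=np.array([np.cos(a),np.sin(a)]);v=np.array([-u[1],u[0]])
d=s["eef_pos"][:2]-C;y=s["tcp_rot"][:,1];print("clk",round(s["clock"],2),"gauge x,y",(d@u*1000).round(1),(d@v*1000).round(1),"z",s["eef_pos"][2].round(4),"yaw",np.degrees(np.arctan2(y[1],y[0])).round(1),"F along",round(s["force"][:2]@u,1),"z",s["force"][2].round(1))
E
python3 gp.py
```

```text
clock: 15.15
eef_pos: [0.4679, -0.1866, 0.1463]
tcp_rot: [[0.752, 0.66, -0.0], [0.66, -0.752, 0.0], [0.0, -0.0, -1.0]]
force: [0.8, 0.9, -0.6]
finger_gap: 0.107
clock: 15.52
eef_pos: [0.4748, -0.22, 0.146]
tcp_rot: [[0.823, 0.568, -0.001], [0.568, -0.823, 0.001], [-0.0, -0.001, -1.0]]
force: [0.2, -1.0, -0.8]
finger_gap: 0.104
clk 15.53 gauge x,y -57.9 2.4 z 0.146 yaw -55.4 F along 0.9 z -0.8
```

```bash
python3 -m creep '[[[0.1,-0.55,-3,0,0,-0.4,255],[0,0,-3,0,0,0,255],[0,0,-2.8,0,0,0,255],[0,0,-1.2,0,0,0,255],[0,0,-0.8,0,0,0,255],[0,0,0,0,0,0,255],[0,0,0,0,0,0,255]]]' 25; python3 gp.py
```

```text
clock: 16.4
eef_pos: [0.4768, -0.2262, 0.0389]
tcp_rot: [[0.827, 0.562, 0.001], [0.562, -0.827, -0.0], [0.001, 0.001, -1.0]]
force: [0.6, 0.5, -0.7]
finger_gap: 0.108
clk 16.4 gauge x,y -51.7 0.6 z 0.0389 yaw -55.8 F along -0.1 z -0.7
```

```bash
python3 -m creep '[[[0,0,-0.13,0,0,0,255],[0.84,-1.24,0,0,0,0,255],[0.84,-1.24,0,0,0,0,255],[0.84,-1.24,0,0,0,0,255],[0.84,-1.24,0,0,0,0,255],[0.84,-1.24,0,0,0,0,255],[0,0,0,0,0,0,255],[0,0,0,0,0,0,255]]]' 25; python3 gp.py;python3 -m creep '[[[0.17,-0.25,0,0,0,0,255],[0.11,-0.16,0,0,0,0,255],[0,0,0,0,0,0,255],[0,0,0,0,0,0,255]]]' 25; python3 gp.py
```

```text
clock: 17.4
eef_pos: [0.5192, -0.2888, 0.0376]
tcp_rot: [[0.827, 0.562, 0.002], [0.562, -0.827, -0.001], [0.001, 0.002, -1.0]]
force: [1.2, -2.8, 4.3]
finger_gap: 0.112
clk 17.4 gauge x,y 23.9 0.5 z 0.0376 yaw -55.8 F along 3.0 z 4.3
clock: 17.9
eef_pos: [0.5194, -0.2892, 0.0376]
tcp_rot: [[0.828, 0.561, -0.004], [0.561, -0.828, 0.005], [-0.0, -0.006, -1.0]]
force: [-4.8, 13.3, 19.0]
finger_gap: 0.108
clk 17.9 gauge x,y 24.4 0.4 z 0.0376 yaw -55.9 F along -13.7 z 19.0
```

```bash
python3 -m creep '[[[0,0,0.1,0,0,0,255],[0,0,0,0,0,0,255],[0,0,0,0,0,0,255]]]' 25; python3 gp.py
```

```text
clock: 18.27
eef_pos: [0.521, -0.2919, 0.0377]
tcp_rot: [[0.827, 0.562, -0.0], [0.562, -0.827, 0.001], [-0.0, -0.001, -1.0]]
force: [-0.1, 2.6, 0.4]
finger_gap: 0.111
clk 18.27 gauge x,y 27.5 0.2 z 0.0377 yaw -55.8 F along -2.2 z 0.4
```

```bash
python3 -m creep '[[[0.11,-0.16,0,0,0,0,255],[0,0,0,0,0,0,255]]]' 25; python3 gp.py; python3 -m creep '[[[0.11,-0.16,0,0,0,0,255],[0,0,0,0,0,0,255]]]' 25; python3 gp.py
```

```text
clock: 18.52
eef_pos: [0.5221, -0.2934, 0.0377]
tcp_rot: [[0.828, 0.561, -0.001], [0.561, -0.828, 0.001], [0.0, -0.001, -1.0]]
force: [0.7, 4.7, 0.7]
finger_gap: 0.107
clk 18.52 gauge x,y 29.3 0.3 z 0.0377 yaw -55.9 F along -3.5 z 0.7
clock: 18.77
eef_pos: [0.5223, -0.2938, 0.0377]
tcp_rot: [[0.828, 0.561, -0.002], [0.561, -0.828, 0.003], [-0.0, -0.004, -1.0]]
force: [-1.2, 10.7, 6.0]
finger_gap: 0.107
clk 18.77 gauge x,y 29.8 0.2 z 0.0377 yaw -55.9 F along -9.5 z 6.0
```

Wedged at x≈30 with 9.5 N. Release and rise.

```bash
python3 -m creep '[[[0,0,0,0,0,0,170],[0,0,0,0,0,0,170],[0,0,0,0,0,0,170],[0,0,2,0,0,0,170],[0,0,4,0,0,0,170],[-0.8,1.2,5,0,0,0,170],[-0.8,1.2,4,0,0,0,170],[0,0,0,0,0,0,170]]]' 25; python3 look.py wrist w10; python3 -c "
from tangs import *
c=np.load('w10.npy',allow_pickle=True).item()
tangs(c,[(150,0,540,250)],.052,.062)"; python3 gp.py
```

```text
clock: 19.77
eef_pos: [0.5089, -0.272, 0.1928]
tcp_rot: [[0.827, 0.562, 0.006], [0.562, -0.827, -0.003], [0.003, 0.006, -1.0]]
force: [0.9, 0.3, 0.4]
finger_gap: 0.334
19.825 [ 0.5082 -0.2718  0.1907] [[0.827, 0.562, 0.004], [0.562, -0.827, -0.002], [0.002, 0.004, -1.0]] [ 0.5   0.29 -0.11] 0.33297094436755803
n 302 z 0.0551 c [ 0.5722 -0.3764] size [ 17.7 203.6] long-axis yaw -59.1
   base c 0.592 -0.2899 dia 364.2
clk 19.82 gauge x,y 3.7 0.9 z 0.1907 yaw -55.8 F along 0.0 z -0.1
```

View pics/w10.png

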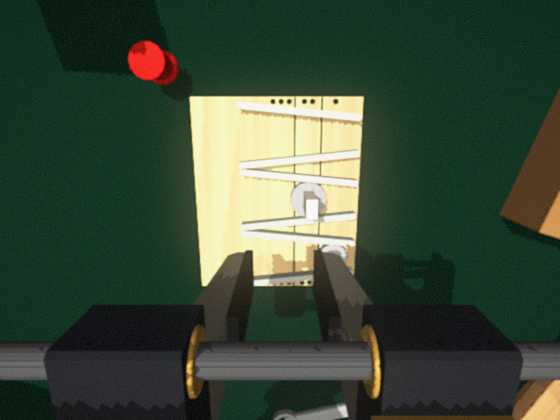

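The medium glide stands between the lines at (309,200) and the small one is still in its lane. Next, the large one at (0.4145,0.1483), jaw yaw 60.7°.

```bash
python3 -m creep '[[[-0.67,3,0,0,0,8.3,150],[-0.67,3,0,0,0,8.3,150],[-0.67,3,0,0,0,8.3,150],[-0.67,3,0,0,0,8.3,150],[-0.67,3,0,0,0,8.3,150],[-0.67,3,0,0,0,8.3,150],[-0.67,3,0,0,0,8.3,150],[-0.67,3,0,0,0,8.3,150],[-0.67,3,0,0,0,8.3,150],[-0.67,3,0,0,0,8.3,150]]]' 25;python3 -m creep '[[[-0.67,3,0,0,0,8.3,150],[-0.67,3,-3,0,0,8.3,150],[-0.67,3,-3,0,0,8.3,150],[-0.67,3,-3,0,0,8.6,150],[0,0,-1,0,0,0,150],[0,0,0,0,0,0,150],[0,0,0,0,0,0,150]]]' 25; python3 look.py wrist w11;python3 -c "
from tangs import *
c=np.load('w11.npy',allow_pickle=True).item()
tangs(c,[(245,180,320,280)])"
```

```text
clock: 21.08
eef_pos: [0.4397, 0.0293, 0.1873]
tcp_rot: [[-0.461, 0.888, -0.001], [0.888, 0.461, -0.0], [0.0, -0.001, -1.0]]
force: [0.8, 0.3, -0.3]
finger_gap: 0.409
clock: 21.95
eef_pos: [0.4143, 0.148, 0.0886]
tcp_rot: [[-0.871, 0.492, 0.001], [0.492, 0.871, 0.0], [-0.001, 0.001, -1.0]]
force: [0.9, 0.3, 0.1]
finger_gap: 0.414
22.0 [0.4144 0.148  0.0888] [[-0.871, 0.492, 0.001], [0.492, 0.871, 0.0], [-0.001, 0.001, -1.0]] [-0.37  0.43 -0.74] 0.410380454845779
n 517 z 0.049 c [0.4147 0.1484] size [ 9.5 18.2] long-axis yaw -29.5
   base c 0.4146 0.1484 dia 40.0
```

View pics/w11.png

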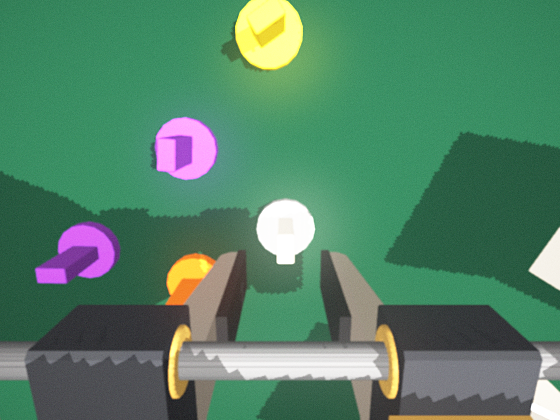

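White base and tang are centred at (285,228), dia 40. The orange decoy (193,275) is clear of the finger.

```bash
python3 -m creep '[[[0,0,-2.4,0,0,0,150],[0,0,-2.2,0,0,0,150],[0,0,-1.2,0,0,0,150],[0,0,0,0,0,0,255],[0,0,0,0,0,0,255],[0,0,0,0,0,0,255],[0,0,0,0,0,0,255],[0,0,3,0,0,0,255],[0,0,4,0,0,0,255],[0,0,4,0,0,0,255]]]' 25;python3 look.py wrist w12
```

```text
clock: 23.25
eef_pos: [0.4132, 0.1485, 0.1412]
tcp_rot: [[-0.872, 0.49, -0.0], [0.49, 0.872, -0.0], [0.0, -0.0, -1.0]]
force: [0.9, 0.1, -1.3]
finger_gap: 0.109
23.3 [0.4157 0.1494 0.1456] [[-0.872, 0.49, 0.005], [0.49, 0.872, 0.002], [-0.004, 0.004, -1.0]] [2.86 1.27 2.81] 0.1065768511611935
```

View pics/w12.png

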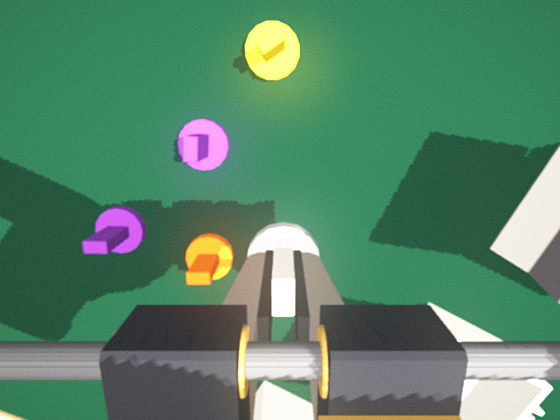

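```bash
python3 -m creep '[[[0.79,-2.44,0,0,0,-8.3,255],[0.79,-2.44,0,0,0,-8.3,255],[0.79,-2.44,0,0,0,-8.3,255],[0.79,-2.44,0,0,0,-8.3,255],[0.79,-2.44,0,0,0,-8.3,255],[0.79,-2.44,0,0,0,-8.3,255],[0.79,-2.44,0,0,0,-8.3,255],[0.79,-2.44,0,0,0,-8.3,255],[0.79,-2.44,0,0,0,-8.3,255],[0.79,-2.44,0,0,0,-8.3,255]]]' 25;python3 -m creep '[[[0.79,-2.44,0,0,0,-8.3,255],[0.79,-2.44,0,0,0,-8.3,255],[0.79,-2.44,0,0,0,-8.3,255],[0.79,-2.4,0,0,0,-8.6,255],[0,0,0,0,0,0,255],[0,0,0,0,0,0,255]]]' 25;python3 look.py wrist w13;python3 gp.py
```

```text
clock: 24.55
eef_pos: [0.4926, -0.0962, 0.1399]
tcp_rot: [[0.384, 0.923, -0.0], [0.923, -0.384, 0.0], [-0.0, -0.0, -1.0]]
force: [-1.0, -0.5, -1.4]
finger_gap: 0.11
clock: 25.3
eef_pos: [0.5235, -0.192, 0.1397]
tcp_rot: [[0.826, 0.564, -0.001], [0.564, -0.826, 0.001], [-0.0, -0.001, -1.0]]
force: [-0.3, 0.8, -1.2]
finger_gap: 0.106
25.35 [ 0.5236 -0.1918  0.1398] [[0.826, 0.564, -0.001], [0.564, -0.826, 0.001], [-0.0, -0.001, -1.0]] [-0.06  0.76  0.27] 0.10732322430889372
clk 25.35 gauge x,y -53.9 58.6 z 0.1398 yaw -55.7 F along -0.7 z 0.3
```

View pics/w13.png

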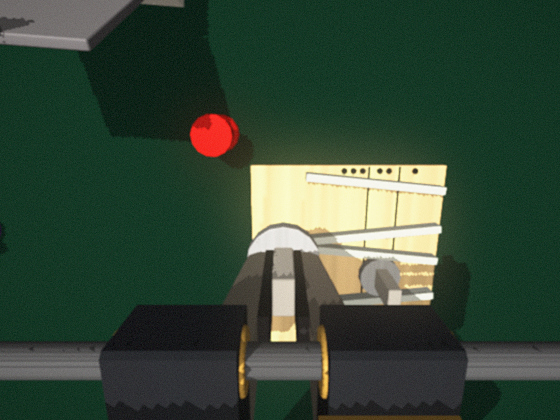

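```bash
python3 -m creep '[[[0.1,0.1,-3,0,0,0,255],[0,0,-3,0,0,0,255],[0,0,-2.5,0,0,0,255],[0,0,-1,0,0,0,255],[0,0,-0.65,0,0,0,255],[0,0,0,0,0,0,255],[0,0,0,0,0,0,255]]]' 25; python3 gp.py
```

```text
clock: 26.22
eef_pos: [0.5257, -0.1918, 0.0392]
tcp_rot: [[0.827, 0.562, 0.001], [0.562, -0.827, -0.0], [0.001, 0.001, -1.0]]
force: [0.7, 0.1, -0.2]
finger_gap: 0.108
clk 26.23 gauge x,y -52.7 60.4 z 0.0392 yaw -55.8 F along 0.3 z -0.2
```

```bash
python3 -m creep '[[[0,0,-0.08,0,0,0,255],[0.84,-1.24,0,0,0,0,255],[0.84,-1.24,0,0,0,0,255],[0.84,-1.24,0,0,0,0,255],[0.28,-0.41,0,0,0,0,255],[0,0,0,0,0,0,255],[0,0,0,0,0,0,255]]]' 25; python3 gp.py;python3 -m creep '[[[0.17,-0.25,0,0,0,0,255],[0.06,-0.08,0,0,0,0,255],[0,0,0,0,0,0,255],[0,0,0,0,0,0,255]]]' 25; python3 gp.py
```

```text
clock: 27.1
eef_pos: [0.5542, -0.2333, 0.0377]
tcp_rot: [[0.827, 0.562, 0.002], [0.562, -0.827, -0.001], [0.001, 0.001, -1.0]]
force: [5.2, 1.4, -3.1]
finger_gap: 0.105
clk 27.1 gauge x,y -2.4 60.6 z 0.0377 yaw -55.8 F along 1.8 z -3.1
clock: 27.6
eef_pos: [0.5552, -0.2347, 0.0375]
tcp_rot: [[0.828, 0.561, -0.001], [0.561, -0.828, 0.002], [0.001, -0.002, -1.0]]
force: [3.3, 9.2, -0.8]
finger_gap: 0.107
clk 27.6 gauge x,y -0.7 60.6 z 0.0375 yaw -55.9 F along -5.8 z -0.8
```

```bash
python3 -m creep '[[[0.06,0.04,0,0,0,0,255],[0.11,-0.16,0.05,0,0,0,255],[0,0,0,0,0,0,255]]]' 25; python3 gp.py;python3 -m creep '[[[0.11,-0.16,0,0,0,0,255],[0,0,0,0,0,0,255]]]' 25; python3 gp.py
```

```text
clock: 27.98
eef_pos: [0.5567, -0.2363, 0.0379]
tcp_rot: [[0.828, 0.561, -0.001], [0.561, -0.828, 0.002], [-0.0, -0.002, -1.0]]
force: [2.6, 6.8, -1.3]
finger_gap: 0.107
clk 27.98 gauge x,y 1.5 61.0 z 0.0379 yaw -55.9 F along -4.2 z -1.3
clock: 28.22
eef_pos: [0.5578, -0.2377, 0.0379]
tcp_rot: [[0.828, 0.561, -0.001], [0.561, -0.828, 0.002], [0.0, -0.002, -1.0]]
force: [3.0, 7.1, -1.5]
finger_gap: 0.102
clk 28.23 gauge x,y 3.3 61.1 z 0.0379 yaw -55.9 F along -4.1 z -1.5
```

```bash
python3 -m creep '[[[0.06,0.04,0,0,0,0,255],[0.11,-0.16,0,0,0,0,255],[0,0,0,0,0,0,255]]]' 25; python3 gp.py;python3 -m creep '[[[0.11,-0.16,0,0,0,0,255],[0,0,0,0,0,0,255]]]' 25; python3 gp.py
```

```text
clock: 28.6
eef_pos: [0.5589, -0.2389, 0.0378]
tcp_rot: [[0.828, 0.561, -0.003], [0.561, -0.828, 0.002], [-0.001, -0.003, -1.0]]
force: [-0.5, 8.9, 1.0]
finger_gap: 0.107
clk 28.6 gauge x,y 4.9 61.3 z 0.0378 yaw -55.9 F along -7.6 z 1.0
clock: 28.85
eef_pos: [0.5591, -0.2394, 0.0376]
tcp_rot: [[0.828, 0.561, -0.004], [0.561, -0.828, 0.004], [-0.001, -0.006, -1.0]]
force: [-1.6, 13.5, 3.5]
finger_gap: 0.108
clk 28.85 gauge x,y 5.4 61.2 z 0.0376 yaw -55.9 F along -12.0 z 3.5
```

Wedged at x≈5.4 with 12 N. Release, rise and check all three.

```bash
python3 -m creep '[[[0,0,0,0,0,0,170],[0,0,0,0,0,0,170],[0,0,0,0,0,0,170],[0,0,2,0,0,0,170],[0,0,4,0,0,0,170],[-2,-1.4,5,0,0,0,170],[-2,-1.4,4,0,0,0,170],[0,0,0,0,0,0,170]]]' 25; python3 look.py wrist w14; cat > gt.py <<'E'
from h import *
import sys
c=np.load(sys.argv[1]+'.npy',allow_pickle=True).item()
C=np.array([.5054,-.2693]);a=np.radians(-55.8);Rg=np.array([[np.cos(a),-np.sin(a)],[np.sin(a),np.cos(a)]])
S=cloud(c).reshape(-1,3);S=S[(S[:,2]>.051)&(S[:,2]<.062)];g=(S[:,:2]-C)@Rg*1000
for y in(-60,0,60):
    q=(abs(g[:,1]-y)<20)&(abs(g[:,0])<85)
    if q.sum()>5:
        r=cv2.minAreaRect(g[q].astype(np.float32));print("lane",y,"n",q.sum(),"c",np.round(r[0],1),np.round(r[1],1),round(r[2],1),"world",np.round(C+Rg@np.array(r[0])/1000,4))
E
python3 gt.py w14; python3 gp.py
```

```text
clock: 29.85
eef_pos: [0.522, -0.2717, 0.1931]
tcp_rot: [[0.828, 0.56, 0.006], [0.561, -0.828, -0.004], [0.003, 0.007, -1.0]]
force: [-0.4, -0.4, -0.4]
finger_gap: 0.335
29.9 [ 0.5216 -0.2708  0.1909] [[0.828, 0.561, 0.004], [0.561, -0.828, -0.002], [0.002, 0.004, -1.0]] [ 1.36  0.19 -0.44] 0.3383011930833725
lane 0 n 244 c [29.3  0.5] [ 9.6 17.5] 1.1 world [ 0.5223 -0.2933]
lane 60 n 263 c [ 4.9 60.2] [17.  9.] 89.7 world [ 0.558  -0.2395]
clk 29.9 gauge x,y 10.4 12.6 z 0.1909 yaw -55.9 F along 0.6 z -0.4
```

View pics/w14.png

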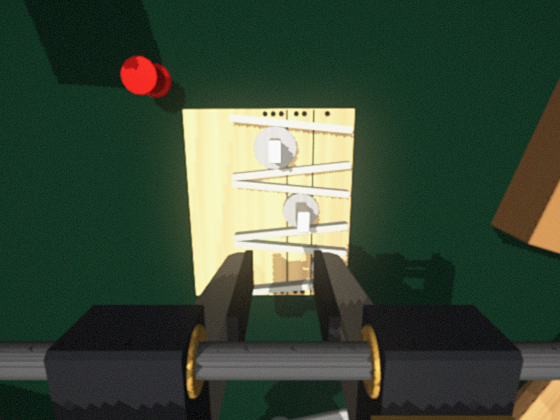

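The large (275,148) and medium (301,208) glides are in place. The small one isn't visible behind the right finger, so I'll shift to look.

```bash
python3 -m creep '[[[-2.5,-2.5,0.5,0,0,0,170],[-2.5,-2.5,0.5,0,0,0,170],[-1,-1,0,0,0,0,170],[0,0,0,0,0,0,170]]]' 25; python3 look.py wrist w15;python3 gt.py w15
```

```text
clock: 30.4
eef_pos: [0.4608, -0.3298, 0.1976]
tcp_rot: [[0.828, 0.561, -0.001], [0.561, -0.828, 0.001], [-0.0, -0.001, -1.0]]
force: [0.8, 0.9, 0.1]
finger_gap: 0.334
30.45 [ 0.4613 -0.3294  0.1976] [[0.828, 0.561, -0.0], [0.561, -0.828, 0.001], [0.0, -0.001, -1.0]] [ 1.   -0.22 -0.09] 0.3331478957430038
lane -60 n 257 c [ 55.2 -59.8] [10.  18.3] 0.2 world [ 0.487  -0.3486]
lane 0 n 264 c [29.8  0.1] [16.6  9. ] 89.9 world [ 0.5222 -0.2939]
lane 60 n 347 c [ 5.4 59.9] [18.   9.3] 89.2 world [ 0.558  -0.2402]
```

View pics/w15.png

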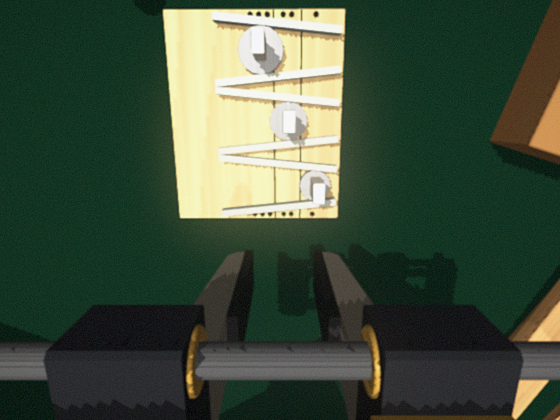

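All three stand wedged together: large at x=5.4 (zone 3), medium at 29.8 (zone 2), small at 55.2 (zone 1). That held well over 0.3 s, so now the small one goes to box 1.

```bash
python3 -m creep '[[[1.3,-1,-3,0,0,0,170],[1.3,-0.9,-4,0,0,0,170],[0,0,-4,0,0,0,170],[0,0,-3,0,0,0,170],[0,0,-2,0,0,0,170],[0,0,0,0,0,0,170],[0,0,0,0,0,0,170]]]' 30; python3 gp.py
```

```text
clock: 31.32
eef_pos: [0.4879, -0.349, 0.0391]
tcp_rot: [[0.827, 0.562, 0.001], [0.562, -0.827, -0.001], [0.001, 0.001, -1.0]]
force: [0.2, -0.2, -0.3]
finger_gap: 0.336
clk 31.32 gauge x,y 56.1 -59.3 z 0.0391 yaw -55.8 F along 0.3 z -0.3
```

```bash
python3 -m creep '[[[0,0,-0.2,0,0,0,170],[0,0,0,0,0,0,255],[0,0,0,0,0,0,255],[0,0,0,0,0,0,255],[-0.56,0.83,0.1,0,0,0,255],[-0.3,0.4,2,0,0,0,255],[0,0,4,0,0,0,255],[0,0,5,0,0,0,255],[0,0,5,0,0,0,255],[0,0,0,0,0,0,255]]]' 30; python3 look.py wrist w16
```

```text
clock: 32.58
eef_pos: [0.4805, -0.3377, 0.2028]
tcp_rot: [[0.827, 0.562, 0.007], [0.562, -0.827, -0.005], [0.003, 0.008, -1.0]]
force: [-0.9, -0.8, -1.2]
finger_gap: 0.108
32.625 [ 0.4792 -0.3369  0.2001] [[0.827, 0.562, 0.004], [0.562, -0.827, -0.003], [0.002, 0.004, -1.0]] [ 0.38 -0.13 -0.45] 0.10813589794316074
```

View pics/w16.png

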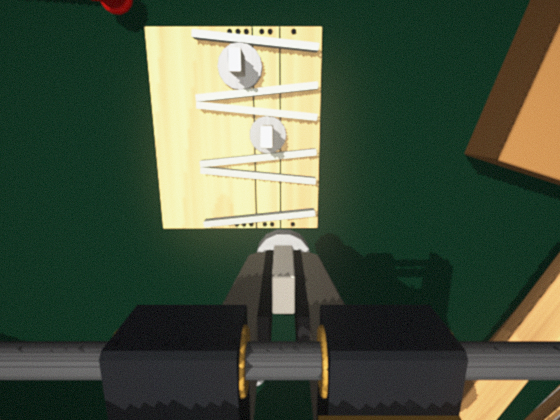

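```bash
python3 -m creep '[[[1.4,3.6,0.3,0,0,-0.4,255],[1.4,3.6,0.3,0,0,-0.4,255],[1.4,3.6,0.3,0,0,-0.4,255],[1.4,3.6,0.3,0,0,-0.4,255],[1.4,3.6,0.3,0,0,-0.5,255],[1.4,3.6,0.3,0,0,-0.5,255],[1.4,3.6,0.3,0,0,-0.5,255],[1.4,3.6,0,0,0,-0.5,255],[1.4,3.6,0,0,0,-0.5,255],[1.4,3.6,0,0,0,-0.5,255]]]' 30;python3 -m creep '[[[0,0,0,0,0,0,255],[0,0,0,0,0,0,255]]]' 30; python3 look.py wrist w17
```

```text
clock: 33.88
eef_pos: [0.6176, 0.0248, 0.2169]
tcp_rot: [[0.87, 0.493, -0.003], [0.493, -0.87, -0.0], [-0.002, -0.001, -1.0]]
force: [-0.0, -1.0, 0.4]
finger_gap: 0.108
clock: 34.12
eef_pos: [0.6174, 0.0231, 0.2172]
tcp_rot: [[0.869, 0.494, -0.002], [0.494, -0.869, -0.0], [-0.002, -0.001, -1.0]]
force: [0.0, 0.8, -1.8]
finger_gap: 0.104
34.175 [0.6175 0.0228 0.2175] [[0.87, 0.493, -0.002], [0.493, -0.87, -0.0], [-0.002, -0.001, -1.0]] [-0.01  0.25 -0.52] 0.10776874990455207
```

View pics/w17.png

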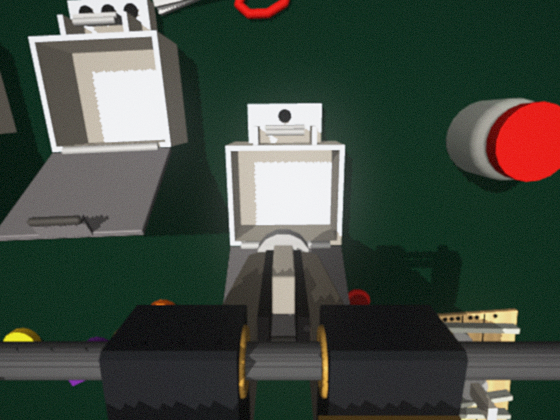

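Box 1 shows its single pip at (285,116). Its rim corners are at about (228,146), (346,144), (231,245) and (342,245). Box 3, with three pips, is to its left with rim far corners (32,38) and (158,34). Next I'll compute the box poses from this view.

```bash
python3 - <<'E'
from h import *
c=np.load("w17.npy",allow_pickle=True).item()
P=cloud(c)
def rim(u0,v0,u1,v1):
    S=P[v0:v1,u0:u1].reshape(-1,3);m=(S[:,2]>.0545)&(S[:,2]<.0615);T=(S[m][:,:2]*1000).astype(np.float32);r=cv2.minAreaRect(T);print(m.sum(),np.round(r[0],1),np.round(r[1],1),round(r[2],1))
rim(222,138,350,225)
for pts in ([(228,145),(346,143),(231,245),(342,245)],[(32,38),(158,34),(50,148),(171,143)]):
    W=np.array([world(c,u,v,.058) for u,v in pts]);x=W[0]+W[1]-W[2]-W[3];print(W.round(4).tolist(),"c",W.mean(0).round(4),"yaw",np.degrees(np.arctan2(x[1],x[0])))
    print("len",np.linalg.norm(x)/2,np.linalg.norm(W[0]-W[1]),"from far edge c",((W[0]+W[1])/2-x/np.linalg.norm(x)*.046).round(4))
E
```

```text
1303 [630.8  29. ] [ 72.3 104.3] 30.1
[[0.6381, 0.0896, 0.058], [0.6903, 0.0013, 0.058], [0.5573, 0.0448, 0.058], [0.6089, -0.0457, 0.058]] c [0.6236 0.0225 0.058 ] yaw 29.53189335593327
len 0.09315612664946402 0.10260702297501395 from far edge c [0.6241 0.0228 0.058 ]
[[0.6354, 0.2663, 0.058], [0.6884, 0.179, 0.058], [0.5589, 0.2235, 0.058], [0.6151, 0.1335, 0.058]] c [0.6244 0.2006 0.058 ] yaw 30.529162027325143
len 0.08691018600297573 0.10215092008367976 from far edge c [0.6222 0.1993 0.058 ]
```

```bash
python3 -m creep '[[[0.6,0,-3,0,0,0,255],[0,0,-4,0,0,0,255],[0,0,-4,0,0,0,255],[0,0,-4,0,0,0,255],[0,0,-2,0,0,0,255],[0,0,-0.9,0,0,0,255],[0,0,0,0,0,0,255],[0,0,0,0,0,0,255]]]' 30; python3 look.py side s1
```

```text
clock: 35.17
eef_pos: [0.6255, 0.0234, 0.0405]
tcp_rot: [[0.87, 0.494, 0.002], [0.494, -0.87, 0.0], [0.002, 0.001, -1.0]]
force: [0.5, 0.5, -0.9]
finger_gap: 0.105
35.225 [0.6254 0.0235 0.0405] [[0.87, 0.494, 0.002], [0.494, -0.87, 0.0], [0.002, 0.001, -1.0]] [-0.75 -0.06 -0.93] 0.10834635478888835
```

View pics/s1.png

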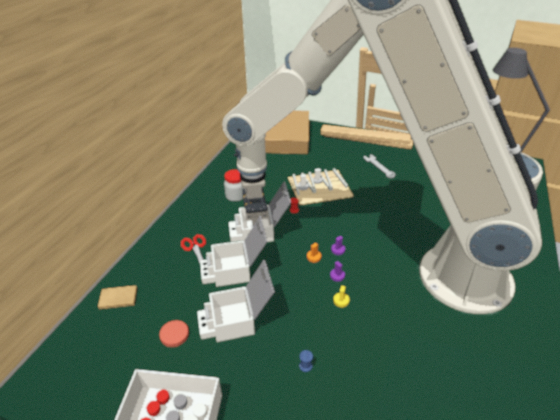

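```bash
python3 -m creep '[[[0,0,-0.35,0,0,0,255],[0,0,0,0,0,0,255],[0,0,0,0,0,0,170],[0,0,0,0,0,0,170],[0,0,0,0,0,0,170],[0,0,4,0,0,0,170],[0,0,5,0,0,0,170],[0,0,5,0,0,0,170],[0,0,4,0,0,0,170],[-1.5,-2,0,0,0,0,170]]]' 30; python3 look.py wrist w18
```

```text
clock: 36.48
eef_pos: [0.6119, 0.0039, 0.2193]
tcp_rot: [[0.869, 0.495, 0.007], [0.495, -0.869, 0.0], [0.006, 0.003, -1.0]]
force: [0.3, -0.4, -0.4]
finger_gap: 0.334
36.525 [0.6081 0.0012 0.2168] [[0.869, 0.494, 0.001], [0.494, -0.869, -0.001], [0.0, 0.002, -1.0]] [-2.01 -1.75 -0.97] 0.33222677618474494
```

View pics/w18.png

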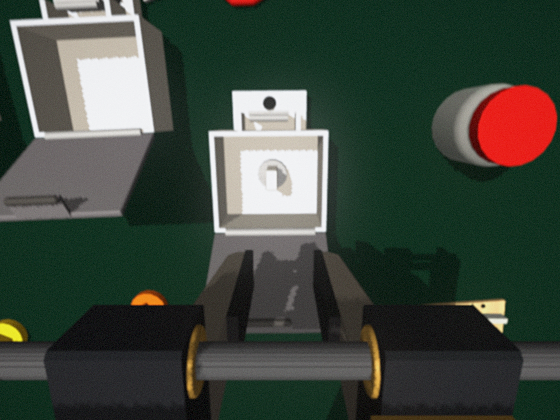

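The small glide stands in box 1 at (273,177). Back to the gauge for the medium one.

```bash
python3 -m creep '[[[-1.07,-3.7,0,0,0,0.5,170],[-1.07,-3.7,0,0,0,0.5,170],[-1.07,-3.7,0,0,0,0.5,170],[-1.07,-3.7,0,0,0,0.5,170],[-1.07,-3.7,0,0,0,0.5,170],[-1.07,-3.7,0,0,0,0.5,170],[-1.07,-3.7,0,0,0,0.5,170],[-1.07,-3.6,-3,0,0,0.5,170],[0,0,-3,0,0,0.2,170],[0,0,0,0,0,0,170]]]' 30; python3 look.py wrist w19;python3 gt.py w19;python3 gp.py
```

```text
clock: 37.78
eef_pos: [0.5208, -0.2909, 0.1522]
tcp_rot: [[0.832, 0.555, -0.006], [0.555, -0.832, 0.003], [-0.003, -0.006, -1.0]]
force: [-1.2, -0.5, 1.2]
finger_gap: 0.337
37.825 [ 0.5223 -0.2911  0.1541] [[0.832, 0.555, -0.003], [0.555, -0.832, 0.002], [-0.002, -0.004, -1.0]] [0.06 0.58 1.05] 0.33225539193760056
lane 0 n 334 c [29.7  0.4] [17.6  9.8] 89.5 world [ 0.5224 -0.2936]
lane 60 n 386 c [ 5.3 60.2] [17.8  9.9] 89.3 world [ 0.5581 -0.2398]
clk 37.83 gauge x,y 27.5 1.7 z 0.1541 yaw -56.3 F along -0.4 z 1.1
```

View pics/w19.png

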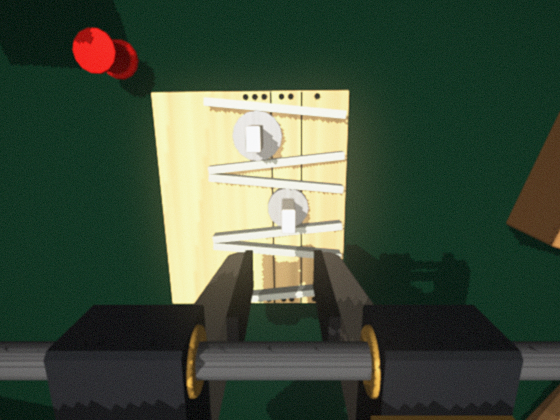

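```bash
python3 -m creep '[[[0,-0.2,-4,0,0,0.5,170],[0,0,-4,0,0,0,170],[0,0,-2.5,0,0,0,170],[0,0,-1.1,0,0,0,170],[0,0,0,0,0,0,170],[0,0,0,0,0,0,255],[0,0,0,0,0,0,255],[0,0,0,0,0,0,255]]]' 30; python3 gp.py; python3 -m creep '[[[-0.56,0.83,0.1,0,0,0,255],[-0.3,0.4,2,0,0,0,255],[0,0,4,0,0,0,255],[0,0,5,0,0,0,255],[0,0,5,0,0,0,255],[0,0,2,0,0,0,255],[0,0,0,0,0,0,255]]]' 30; python3 look.py wrist w20
```

```text
clock: 38.83
eef_pos: [0.5241, -0.2933, 0.0405]
tcp_rot: [[0.826, 0.563, 0.001], [0.563, -0.826, 0.0], [0.001, 0.0, -1.0]]
force: [-0.7, 4.0, 7.5]
finger_gap: 0.107
clk 38.83 gauge x,y 30.4 1.9 z 0.0405 yaw -55.7 F along -3.7 z 7.5
clock: 39.7
eef_pos: [0.5161, -0.2816, 0.2235]
tcp_rot: [[0.826, 0.563, 0.004], [0.563, -0.826, -0.002], [0.002, 0.004, -1.0]]
force: [-0.4, -0.1, -0.9]
finger_gap: 0.104
39.75 [ 0.5153 -0.2812  0.2217] [[0.826, 0.563, 0.002], [0.563, -0.826, -0.001], [0.001, 0.002, -1.0]] [-0.05 -0.25 -0.67] 0.10670268946903246
```

View pics/w20.png

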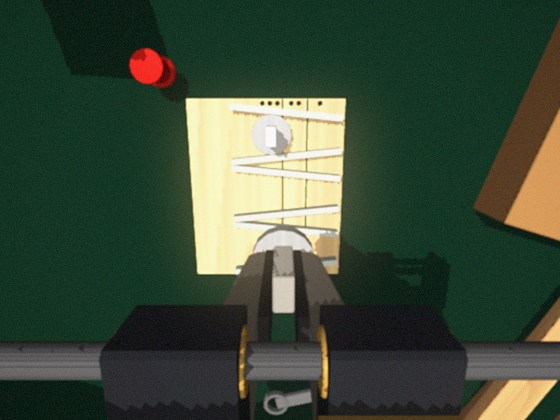

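```bash
python3 -m creep '[[[0,4.9,0,0,0,0,255],[0,4.9,0,0,0,0,255],[0,4.9,0,0,0,0,255],[0,4.9,0,0,0,0,255],[0,4.9,0,0,0,0,255],[0,4.9,0,0,0,0,255],[0.3,4.9,0,0,0,0,255],[0.4,4.9,0,0,0,0,255],[0.4,4.9,0,0,0,0,255],[0.4,4.9,0,0,0,0,255]]]' 30;python3 -m creep '[[[0.4,4.9,0,0,0,0,255],[0.4,4.9,0,0,0,0,255],[0.4,4.9,0,0,0,0,255],[0,0,0,0,0,0,255],[0,0,0,0,0,0,255]]]' 30; python3 look.py wrist w21
```

```text
clock: 41.0
eef_pos: [0.5292, 0.2101, 0.2192]
tcp_rot: [[0.826, 0.563, -0.002], [0.563, -0.826, -0.001], [-0.002, -0.0, -1.0]]
force: [0.1, 0.7, -1.1]
finger_gap: 0.108
clock: 41.62
eef_pos: [0.5413, 0.3549, 0.2192]
tcp_rot: [[0.826, 0.564, -0.002], [0.564, -0.826, -0.002], [-0.003, 0.0, -1.0]]
force: [-0.9, -1.3, -0.6]
finger_gap: 0.11
41.675 [0.5416 0.3544 0.2196] [[0.827, 0.563, -0.002], [0.563, -0.827, -0.002], [-0.002, 0.0, -1.0]] [ 0.61  0.08 -0.62] 0.10524486286208
```

View pics/w21.png

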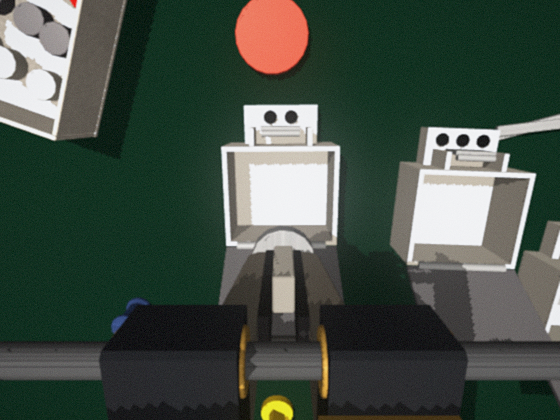

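Box 2, with two pips at (270,117) and (291,117), is under the tool; rim corners (223,146), (340,143), (227,245), (337,243). Box 3's are at (401,162), (534,174), (392,263), (516,268).

```bash
python3 - <<'E'
from h import *
c=np.load("w21.npy",allow_pickle=True).item()
for pts in ([(223,146),(340,143),(227,245),(337,243)],[(401,162),(534,174),(392,263),(516,268)]):
    W=np.array([world(c,u,v,.058) for u,v in pts]);x=W[0]+W[1]-W[2]-W[3];print("c",W.mean(0).round(4),"yaw",np.degrees(np.arctan2(x[1],x[0])),"len",np.linalg.norm(x)/2,np.linalg.norm(W[0]-W[1]),"from far",((W[0]+W[1])/2-x/np.linalg.norm(x)*.046).round(4))
E
```

```text
c [0.5449 0.3582 0.058 ] yaw 34.56150393486443 len 0.09232587847040138 0.1024309589298456 from far [0.545  0.3583 0.058 ]
c [0.6207 0.2095 0.058 ] yaw 34.15685465755529 len 0.09360241911558138 0.12033408047221524 from far [0.6214 0.2099 0.058 ]
```

```bash
python3 -m creep '[[[0.3,0.3,-3,0,0,0,255],[0,0,-4,0,0,0,255],[0,0,-4,0,0,0,255],[0,0,-4,0,0,0,255],[0,0,-2,0,0,0,255],[0,0,-0.9,0,0,0,255],[0,0,0,0,0,0,255],[0,0,0,0,0,0,255]]]' 30
```

```text
clock: 42.68
eef_pos: [0.5461, 0.3593, 0.0431]
tcp_rot: [[0.826, 0.563, 0.002], [0.563, -0.826, 0.001], [0.002, 0.0, -1.0]]
force: [1.1, -0.3, 0.4]
finger_gap: 0.108
```

```bash
python3 -m creep '[[[0,0,-0.3,0,0,0,255],[0,0,0,0,0,0,255],[0,0,0,0,0,0,170],[0,0,0,0,0,0,170],[0,0,0,0,0,0,170],[0,0,4,0,0,0,170],[0,0,5,0,0,0,170],[0,0,5,0,0,0,170],[0,0,4,0,0,0,170],[-1.5,-2,0,0,0,0,170]]]' 30; python3 look.py wrist w22
```

```text
clock: 43.92
eef_pos: [0.5325, 0.3405, 0.2227]
tcp_rot: [[0.826, 0.564, 0.006], [0.564, -0.826, 0.004], [0.007, 0.0, -1.0]]
force: [-0.3, -0.7, -1.0]
finger_gap: 0.333
43.975 [0.5293 0.3371 0.2205] [[0.826, 0.563, 0.001], [0.563, -0.826, 0.0], [0.001, 0.001, -1.0]] [-1.69 -1.77 -1.64] 0.33143304096720105
```

View pics/w22.png

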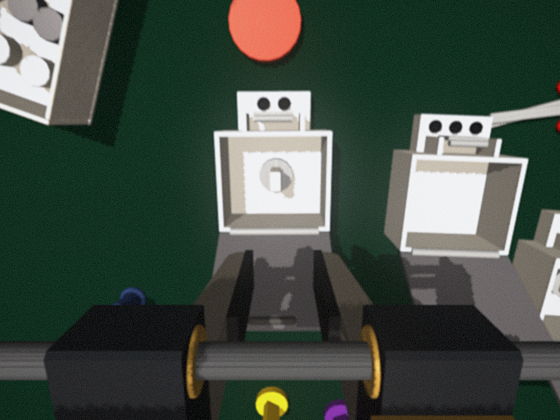

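The medium glide stands in box 2 at (276,177). Now the large one at (0.558,-0.240).

```bash
python3 -m creep '[[[0,-4.8,0,0,0,0,170],[0,-4.8,0,0,0,0,170],[0,-4.8,0,0,0,0,170],[0,-4.8,0,0,0,0,170],[0,-4.8,0,0,0,0,170],[0,-4.8,0,0,0,0,170],[0,-4.8,0,0,0,0,170],[0.6,-4.8,0,0,0,0,170],[0.6,-4.8,0,0,0,0,170],[0.6,-4.8,0,0,0,0,170]]]' 30;python3 -m creep '[[[0.6,-4.8,0,0,0,0,170],[0.5,-4.8,-3,0,0,0,170],[0,-0.1,-3,0,0,0,170],[0,0,0,0,0,0,170],[0,0,0,0,0,0,170]]]' 30; python3 look.py wrist w23;python3 gt.py w23; python3 gp.py
```

```text
clock: 45.22
eef_pos: [0.5483, -0.1428, 0.2185]
tcp_rot: [[0.826, 0.563, -0.0], [0.563, -0.826, 0.0], [-0.0, -0.0, -1.0]]
force: [0.7, -0.1, 0.6]
finger_gap: 0.33
clock: 45.85
eef_pos: [0.5597, -0.2379, 0.1594]
tcp_rot: [[0.826, 0.564, 0.0], [0.564, -0.826, -0.0], [0.0, 0.0, -1.0]]
force: [0.4, 0.6, 0.0]
finger_gap: 0.334
45.9 [ 0.5601 -0.2379  0.1599] [[0.826, 0.564, 0.001], [0.564, -0.826, -0.0], [0.001, 0.001, -1.0]] [-0.36  0.52 -0.06] 0.3332688433558325
lane 60 n 324 c [ 5.3 60.1] [ 9.9 18.6] 0.0 world [ 0.5581 -0.2399]
clk 45.9 gauge x,y 4.8 62.9 z 0.1599 yaw -55.7 F along -0.6 z -0.1
```

View pics/w23.png

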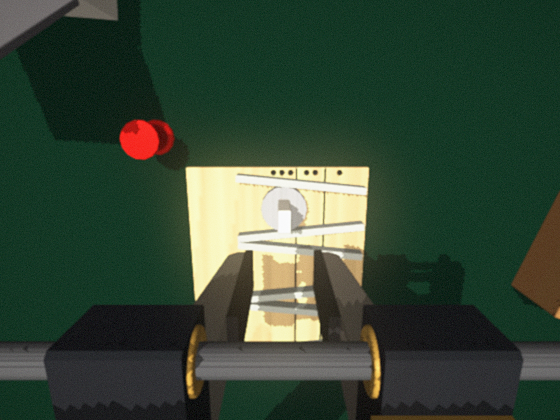

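The large glide is still at x≈5.3 in its lane.

```bash
python3 -m creep '[[[-0.2,-0.2,-4,0,0,0,170],[0,0,-4,0,0,0,170],[0,0,-3,0,0,0,170],[0,0,-1.3,0,0,0,170],[0,0,0,0,0,0,170],[0,0,0,0,0,0,255],[0,0,0,0,0,0,255],[0,0,0,0,0,0,255]]]' 30; python3 gp.py; python3 -m creep '[[[-0.56,0.83,0.1,0,0,0,255],[-0.3,0.4,2,0,0,0,255],[0,0,4,0,0,0,255],[0,0,5,0,0,0,255],[0,0,5,0,0,0,255],[0,0,2,0,0,0,255],[0,0,0,0,0,0,255]]]' 30; python3 look.py wrist w24
```

```text
clock: 46.9
eef_pos: [0.5579, -0.2404, 0.0367]
tcp_rot: [[0.826, 0.563, 0.001], [0.563, -0.826, -0.0], [0.001, 0.001, -1.0]]
force: [-0.3, 2.4, 5.1]
finger_gap: 0.102
clk 46.9 gauge x,y 5.6 59.7 z 0.0367 yaw -55.7 F along -2.1 z 5.1
clock: 47.78
eef_pos: [0.5494, -0.228, 0.2195]
tcp_rot: [[0.826, 0.563, 0.004], [0.563, -0.826, -0.002], [0.002, 0.004, -1.0]]
force: [-0.0, 0.3, -0.9]
finger_gap: 0.104
47.825 [ 0.5485 -0.2277  0.2176] [[0.826, 0.563, 0.001], [0.563, -0.826, -0.001], [0.001, 0.001, -1.0]] [ 0.09  0.44 -0.8 ] 0.1040941004135572
```

View pics/w24.png

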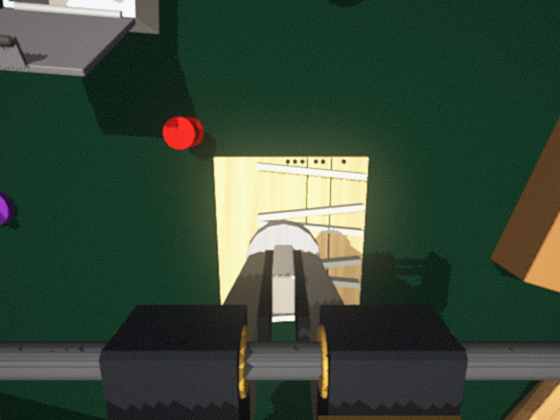

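```bash
python3 -m creep '[[[0.4,4.25,0,0,0,-0.2,255],[0.4,4.25,0,0,0,-0.2,255],[0.4,4.25,0,0,0,-0.2,255],[0.6,4.25,0,0,0,-0.2,255],[0.6,4.25,0,0,0,-0.2,255],[0.8,4.25,0,0,0,-0.2,255],[0.8,4.25,0,0,0,-0.1,255],[0.9,4.25,0,0,0,0,255],[1.2,4.25,0,0,0,0,255],[1.2,4.25,0,0,0,0,255]]]' 30;python3 -m creep '[[[0,0,0,0,0,0,255],[0,0,0,0,0,0,255]]]' 30; python3 look.py wrist w25
```

```text
clock: 49.08
eef_pos: [0.6208, 0.1982, 0.2149]
tcp_rot: [[0.839, 0.544, -0.003], [0.544, -0.839, -0.001], [-0.003, -0.001, -1.0]]
force: [-0.0, 0.3, -0.7]
finger_gap: 0.106
clock: 49.32
eef_pos: [0.6205, 0.1965, 0.2152]
tcp_rot: [[0.839, 0.545, -0.003], [0.545, -0.839, -0.001], [-0.003, -0.0, -1.0]]
force: [0.0, -0.1, -1.0]
finger_gap: 0.108
49.375 [0.6208 0.1961 0.2156] [[0.839, 0.544, -0.002], [0.544, -0.839, -0.001], [-0.002, -0.0, -1.0]] [ 0.48 -0.43 -0.57] 0.10624030318537636
```

View pics/w25.png

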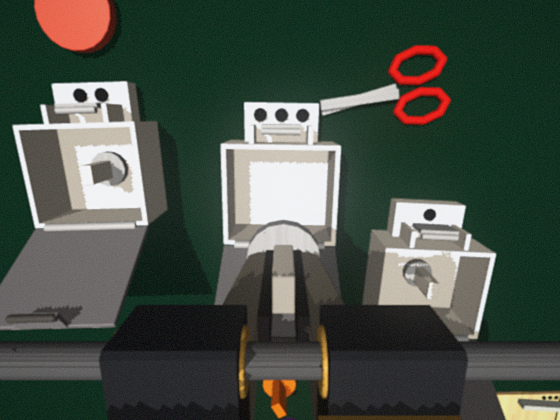

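Box 3 shows its three pips at (260–302,115); rim corners (221,145), (341,146), (226,244), (337,245). The other two glides stand in boxes 2 and 1.

```bash
python3 - <<'E'
from h import *
c=np.load("w25.npy",allow_pickle=True).item()
pts=[(221,145),(341,146),(226,244),(337,245)]
W=np.array([world(c,u,v,.058) for u,v in pts]);x=W[0]+W[1]-W[2]-W[3];print("c",W.mean(0).round(4),"yaw",np.degrees(np.arctan2(x[1],x[0])),"len",np.linalg.norm(x)/2,np.linalg.norm(W[0]-W[1]),"from far",((W[0]+W[1])/2-x/np.linalg.norm(x)*.046).round(4))
E
```

```text
c [0.6241 0.2003 0.058 ] yaw 33.23237556432075 len 0.0908179136554853 0.10379005350657518 from far [0.6236 0.1999 0.058 ]
```

```bash
python3 -m creep '[[[0.3,0.3,-3,0,0,0,255],[0,0,-4,0,0,0,255],[0,0,-4,0,0,0,255],[0,0,-4,0,0,0,255],[0,0,-2,0,0,0,255],[0,0,-0.9,0,0,0,255],[0,0,0,0,0,0,255],[0,0,0,0,0,0,255]]]' 30
```

```text
clock: 50.38
eef_pos: [0.6256, 0.2003, 0.0391]
tcp_rot: [[0.839, 0.544, 0.002], [0.544, -0.839, 0.001], [0.002, 0.001, -1.0]]
force: [0.3, 0.2, -0.3]
finger_gap: 0.105
```

```bash
python3 -m creep '[[[0,0,-0.35,0,0,0,255],[0,0,0,0,0,0,255],[0,0,0,0,0,0,170],[0,0,0,0,0,0,170],[0,0,0,0,0,0,170],[0,0,4,0,0,0,170],[0,0,5,0,0,0,170],[0,0,5,0,0,0,170],[0,0,4,0,0,0,170],[-1.5,-1,0,0,0,0,170]]]' 30; python3 look.py wrist w26
```

```text
clock: 51.62
eef_pos: [0.6122, 0.1911, 0.2183]
tcp_rot: [[0.839, 0.545, 0.007], [0.545, -0.839, 0.002], [0.007, 0.002, -1.0]]
force: [0.6, -0.0, -1.0]
finger_gap: 0.326
51.675 [0.6089 0.1893 0.2161] [[0.839, 0.544, 0.002], [0.544, -0.839, 0.0], [0.002, 0.001, -1.0]] [-0.95 -0.06 -0.38] 0.3288088199386452
```

View pics/w26.png

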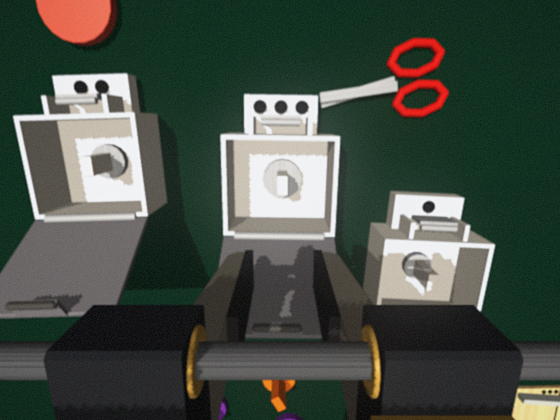

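All three stand in their boxes: large in 3 (284,180), medium in 2 (107,162), small in 1 (420,268). Now the covers: close the fingers, go behind cover 3 and sweep it over along its arc.

```bash
python3 -m creep '[[[-2.2,-1.5,0,0,0,0,255],[-2.2,-1.4,0,0,0,0,255],[-2.3,-1.4,0,0,0,0,255],[-2.3,-1.4,0,0,0,0.2,255],[0,0,-3,0,0,0,255],[0,0,-3,0,0,0,255],[0,0,-0.6,0,0,0,255],[0,0,0,0,0,0,255],[0,0,0,0,0,0,255]]]' 20
cat > bp.py <<'E'
from h import *
import sys
B={1:(.6238,.0227,29.8),2:(.545,.3583,34.5),3:(.6240,.2001,33.2)}
x,y,a=B[int(sys.argv[1])];a=np.radians(a);e=np.array([np.cos(a),np.sin(a)]);n=np.array([-e[1],e[0]])
s=robot.read_state();d=s["eef_pos"][:2]-[x,y];print("clk",round(s["clock"],2),"box x,y",(d@e*1000).round(1),(d@n*1000).round(1),"z",(s["eef_pos"][2]*1000).round(1),"F",s["force"].round(1),"e",e.round(3),"gap",round(s["finger_gap"],3))
E
python3 bp.py 3; python3 look.py side s2
```

```text
clock: 52.8
eef_pos: [0.5204, 0.1333, 0.1492]
tcp_rot: [[0.837, 0.547, 0.001], [0.547, -0.837, 0.0], [0.001, 0.0, -1.0]]
force: [-1.0, -0.3, -0.1]
finger_gap: 0.003
clk 52.8 box x,y -123.2 0.8 z 149.2 F [-1.  -0.3 -0.1] e [0.837 0.548] gap 0.003
52.85 [0.5204 0.1333 0.1492] [[0.837, 0.547, 0.002], [0.547, -0.837, 0.0], [0.002, 0.001, -1.0]] [-0.01  0.35  0.17] 0.0055506859585945315
```

View pics/s2.png

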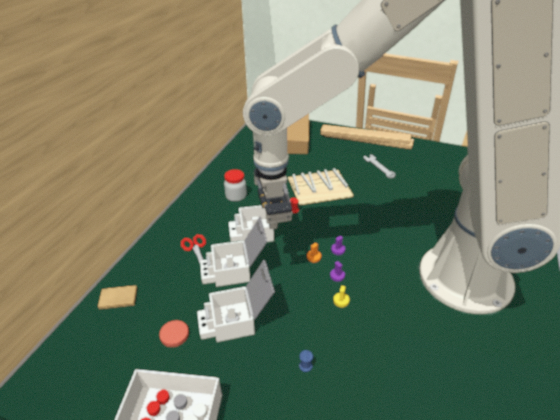

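```bash
python3 -m creep '[[[1.76,1.15,0,0,0,0,255],[1.76,1.15,0,0,0,0,255],[1.76,1.15,0,0,0,0,255],[1.76,1.15,-0.15,0,0,0,255],[1.67,1.1,-0.7,0,0,0,255],[1.45,0.95,-1.2,0,0,0,255],[0,0,0,0,0,0,255]]]' 20;python3 bp.py 3; python3 look.py side s3
```

```text
clock: 53.72
eef_pos: [0.6215, 0.1999, 0.1268]
tcp_rot: [[0.837, 0.548, -0.001], [0.548, -0.837, -0.0], [-0.001, -0.0, -1.0]]
force: [0.0, 0.3, 1.5]
finger_gap: 0.006
clk 53.73 box x,y -2.2 1.2 z 126.8 F [0.  0.3 1.5] e [0.837 0.548] gap 0.006
53.775 [0.621  0.1996 0.1272] [[0.837, 0.547, -0.001], [0.547, -0.837, -0.0], [-0.001, -0.0, -1.0]] [-0.83 -0.05  0.07] 0.007014788294169889
```

View pics/s3.png

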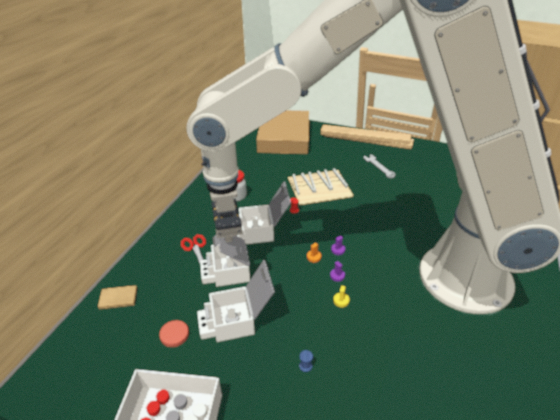

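Cover 3 is about half closed under the fingertips at (230,245). Continue along the arc and press down.

```bash
python3 -m creep '[[[1.15,0.77,-1.6,0,0,0,255],[0.8,0.5,-1.9,0,0,0,255],[0.5,0.3,-1.2,0,0,0,255],[0,0,0,0,0,0,255]]]' 20;python3 bp.py 3;python3 -m creep '[[[0.2,0.1,-0.4,0,0,0,255],[0,0,-0.3,0,0,0,255],[0,0,0,0,0,0,255]]]' 20;python3 bp.py 3
```

```text
clock: 54.28
eef_pos: [0.6453, 0.2152, 0.0789]
tcp_rot: [[0.837, 0.547, -0.002], [0.547, -0.837, -0.001], [-0.002, -0.001, -1.0]]
force: [-0.6, 0.1, 0.1]
finger_gap: 0.005
clk 54.27 box x,y 26.1 1.0 z 78.9 F [-0.6  0.1  0.1] e [0.837 0.548] gap 0.005
clock: 54.65
eef_pos: [0.6482, 0.2164, 0.0744]
tcp_rot: [[0.837, 0.547, 0.001], [0.547, -0.837, 0.0], [0.001, 0.0, -1.0]]
force: [-0.2, 0.7, 2.8]
finger_gap: 0.007
clk 54.65 box x,y 29.2 0.4 z 74.4 F [-0.2  0.7  2.8] e [0.837 0.548] gap 0.007
```

```bash
python3 -m creep '[[[0,0,-0.2,0,0,0,255],[0,0,0,0,0,0,255]]]' 20;python3 bp.py 3;python3 -m creep '[[[0,0,-0.2,0,0,0,255],[0,0,0,0,0,0,255]]]' 20;python3 bp.py 3
```

```text
clock: 54.9
eef_pos: [0.6484, 0.2165, 0.074]
tcp_rot: [[0.837, 0.547, 0.002], [0.547, -0.837, 0.001], [0.002, 0.0, -1.0]]
force: [-5.1, -1.0, 16.0]
finger_gap: 0.005
clk 54.9 box x,y 29.4 0.3 z 74.0 F [-5.1 -1.  16. ] e [0.837 0.548] gap 0.005
clock: 55.15
eef_pos: [0.6484, 0.2165, 0.0736]
tcp_rot: [[0.837, 0.547, 0.002], [0.547, -0.837, 0.001], [0.002, 0.0, -1.0]]
force: [-9.5, -2.8, 29.3]
finger_gap: 0.004
clk 55.15 box x,y 29.4 0.3 z 73.6 F [-9.5 -2.8 29.3] e [0.837 0.548] gap 0.004
```

```bash
python3 -m creep '[[[0,0,0.4,0,0,0,255],[0,0,3,0,0,0,255],[0,0,5,0,0,0,255],[-1,-0.6,5,0,0,0,255],[-3,-2,1,0,0,0,255],[-3,-2,0,0,0,0,255],[-1,-0.5,0,0,0,0,255],[0,0,0,0,0,0,255]]]' 20; python3 look.py wrist w27; python3 bp.py 3
```

```text
clock: 56.15
eef_pos: [0.5679, 0.1653, 0.2139]
tcp_rot: [[0.837, 0.547, 0.001], [0.547, -0.837, 0.0], [0.001, 0.0, -1.0]]
force: [0.7, 0.0, 0.4]
finger_gap: 0.004
56.2 [0.5685 0.1657 0.2138] [[0.837, 0.547, 0.001], [0.547, -0.837, 0.0], [0.001, 0.0, -1.0]] [ 0.07  0.16 -0.44] 0.003877912420111504
clk 56.2 box x,y -65.3 1.6 z 213.8 F [ 0.1  0.2 -0.4] e [0.837 0.548] gap 0.004
```

View pics/w27.png

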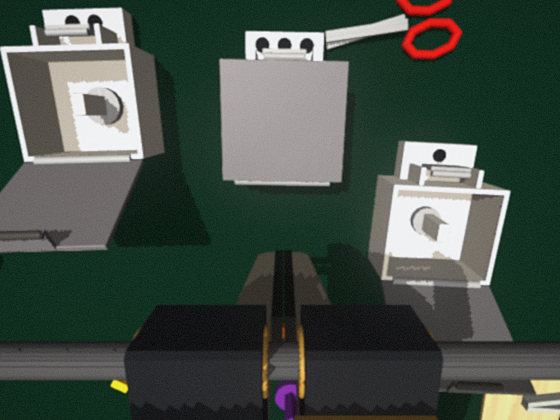

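Cover 3 lies flat and stays shut at (283,120). Now cover 1.

```bash
python3 -m creep '[[[-1.03,-4.08,0,0,0,-0.7,255],[-1.03,-4.08,0,0,0,-0.7,255],[-1.03,-4.08,0,0,0,-0.7,255],[-1.03,-4.08,0,0,0,-0.7,255],[-1.03,-4.08,0,0,0,-0.6,255],[0,0,-3,0,0,0,255],[0,0,-3,0,0,0,255],[0,0,-0.4,0,0,0,255],[0,0,0,0,0,0,255],[0,0,0,0,0,0,255]]]' 20; python3 bp.py 1
```

```text
clock: 57.45
eef_pos: [0.5174, -0.0386, 0.1507]
tcp_rot: [[0.868, 0.497, 0.002], [0.497, -0.868, -0.0], [0.001, 0.001, -1.0]]
force: [-0.0, 0.3, 0.5]
finger_gap: 0.003
clk 57.45 box x,y -122.8 -0.3 z 150.7 F [-0.   0.3  0.5] e [0.868 0.497] gap 0.003
```

```bash
python3 -m creep '[[[1.82,1.04,-0.1,0,0,0,255],[1.82,1.04,0,0,0,0,255],[1.82,1.04,0,0,0,0,255],[1.82,1.04,-0.15,0,0,0,255],[1.74,0.99,-0.7,0,0,0,255],[1.48,0.85,-1.2,0,0,0,255],[1.2,0.7,-1.6,0,0,0,255],[0.8,0.47,-1.9,0,0,0,255],[0.52,0.3,-1.2,0,0,0,255],[0,0,0,0,0,0,255]]]' 20;python3 bp.py 1;python3 -m creep '[[[0.2,0.1,-0.4,0,0,0,255],[0,0,-0.3,0,0,0,255],[0,0,0,0,0,0,255]]]' 20;python3 bp.py 1
```

```text
clock: 58.7
eef_pos: [0.6456, 0.0359, 0.0796]
tcp_rot: [[0.868, 0.496, -0.002], [0.496, -0.868, -0.0], [-0.002, -0.001, -1.0]]
force: [-0.6, -0.3, 0.4]
finger_gap: 0.009
clk 58.7 box x,y 25.5 0.6 z 79.6 F [-0.6 -0.3  0.4] e [0.868 0.497] gap 0.009
clock: 59.08
eef_pos: [0.6488, 0.0369, 0.0746]
tcp_rot: [[0.868, 0.496, 0.001], [0.496, -0.868, 0.0], [0.001, 0.0, -1.0]]
force: [0.5, 1.0, 1.5]
finger_gap: 0.008
clk 59.08 box x,y 28.8 -0.1 z 74.6 F [0.5 1.  1.5] e [0.868 0.497] gap 0.008
```

```bash
python3 -m creep '[[[0,0,-0.2,0,0,0,255],[0,0,0,0,0,0,255],[0,0,-0.2,0,0,0,255],[0,0,0,0,0,0,255]]]' 20;python3 bp.py 1;python3 -m creep '[[[0,0,0.4,0,0,0,255],[0,0,3,0,0,0,255],[0,0,5,0,0,0,255],[-1,-0.6,5,0,0,0,255],[-3,-2,1,0,0,0,255],[-3,-2,0,0,0,0,255],[-1,-0.5,0,0,0,0,255],[0,0,0,0,0,0,255]]]' 20; python3 look.py wrist w28
```

```text
clock: 59.58
eef_pos: [0.649, 0.0369, 0.0736]
tcp_rot: [[0.868, 0.497, 0.002], [0.497, -0.868, 0.0], [0.001, 0.001, -1.0]]
force: [-8.9, -0.1, 27.8]
finger_gap: 0.007
clk 59.58 box x,y 28.9 -0.2 z 73.6 F [-8.9 -0.1 27.8] e [0.868 0.497] gap 0.007
clock: 60.58
eef_pos: [0.5684, -0.0141, 0.2143]
tcp_rot: [[0.868, 0.496, 0.0], [0.496, -0.868, 0.0], [0.0, 0.0, -1.0]]
force: [-0.3, -0.1, 0.0]
finger_gap: 0.004
60.625 [ 0.5691 -0.0138  0.2143] [[0.868, 0.496, 0.001], [0.496, -0.868, 0.0], [0.001, 0.0, -1.0]] [0.2  0.08 0.54] 0.008440074582997842
```

View pics/w28.png

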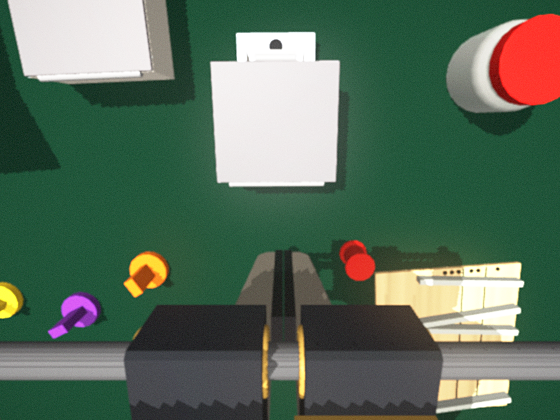

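Cover 1 is shut at (275,122). Now cover 2.

```bash
python3 -m creep '[[[-1.8,4.33,0,0,0,0.7,255],[-1.8,4.33,0,0,0,0.7,255],[-1.8,4.33,0,0,0,0.7,255],[-1.8,4.33,0,0,0,0.7,255],[-1.8,4.33,0,0,0,0.7,255],[-1.8,4.33,0,0,0,0.7,255],[-1.75,4.33,0,0,0,0.6,255],[0,0,0,0,0,0,255]]]' 20; python3 bp.py 2;python3 -m creep '[[[0,0,-3,0,0,0,255],[0,0,-3,0,0,0,255],[0,0,-0.4,0,0,0,255],[0,0,0,0,0,0,255],[0,0,0,0,0,0,255]]]' 20; python3 bp.py 2
```

```text
clock: 61.62
eef_pos: [0.4424, 0.2925, 0.214]
tcp_rot: [[0.821, 0.571, -0.0], [0.571, -0.821, 0.001], [0.0, -0.001, -1.0]]
force: [-0.4, 0.1, -0.4]
finger_gap: 0.01
clk 61.62 box x,y -121.8 3.9 z 214.0 F [-0.4  0.1 -0.4] e [0.824 0.566] gap 0.01
clock: 62.25
eef_pos: [0.4439, 0.2894, 0.1513]
tcp_rot: [[0.824, 0.567, 0.002], [0.567, -0.824, 0.001], [0.002, 0.0, -1.0]]
force: [0.6, -0.1, 0.4]
finger_gap: 0.002
clk 62.25 box x,y -122.3 0.5 z 151.3 F [ 0.6 -0.1  0.4] e [0.824 0.566] gap 0.002
```

```bash
python3 -m creep '[[[1.73,1.19,-0.15,0,0,0,255],[1.73,1.19,0,0,0,0,255],[1.73,1.19,0,0,0,0,255],[1.73,1.19,-0.15,0,0,0,255],[1.65,1.13,-0.7,0,0,0,255],[1.4,0.96,-1.2,0,0,0,255],[1.15,0.8,-1.6,0,0,0,255],[0.78,0.54,-1.9,0,0,0,255],[0.5,0.34,-1.2,0,0,0,255],[0,0,0,0,0,0,255]]]' 20;python3 bp.py 2;python3 -m creep '[[[0.2,0.1,-0.4,0,0,0,255],[0,0,-0.3,0,0,0,255],[0,0,0,0,0,0,255]]]' 20;python3 bp.py 2
```

```text
clock: 63.5
eef_pos: [0.5665, 0.374, 0.0798]
tcp_rot: [[0.823, 0.567, -0.002], [0.567, -0.823, -0.001], [-0.002, -0.0, -1.0]]
force: [-0.2, 0.7, 1.1]
finger_gap: 0.003
clk 63.5 box x,y 26.6 0.8 z 79.8 F [-0.2  0.7  1.1] e [0.824 0.566] gap 0.003
clock: 63.88
eef_pos: [0.5693, 0.3755, 0.0746]
tcp_rot: [[0.823, 0.567, 0.001], [0.567, -0.823, 0.001], [0.001, 0.0, -1.0]]
force: [0.1, -0.1, 1.4]
finger_gap: 0.005
clk 63.88 box x,y 29.8 0.5 z 74.6 F [ 0.1 -0.1  1.4] e [0.824 0.566] gap 0.005
```

```bash
python3 -m creep '[[[0,0,-0.2,0,0,0,255],[0,0,0,0,0,0,255],[0,0,-0.2,0,0,0,255],[0,0,0,0,0,0,255]]]' 20;python3 bp.py 2;python3 -m creep '[[[0,0,0.4,0,0,0,255],[0,0,3,0,0,0,255],[0,0,5,0,0,0,255],[-1,-0.6,5,0,0,0,255],[-3,-2,3,0,0,0,255],[-3,-2,2,0,0,0,255],[-3,-2,0,0,0,0,255],[0,0,0,0,0,0,255]]]' 20; python3 look.py wrist w29; python3 look.py side s4
```

```text
clock: 64.38
eef_pos: [0.5694, 0.3756, 0.0736]
tcp_rot: [[0.823, 0.568, 0.001], [0.568, -0.823, 0.001], [0.001, 0.0, -1.0]]
force: [-7.4, -4.6, 26.2]
finger_gap: 0.006
clk 64.38 box x,y 29.9 0.4 z 73.6 F [-7.4 -4.6 26.2] e [0.824 0.566] gap 0.006
clock: 65.38
eef_pos: [0.4673, 0.3083, 0.2547]
tcp_rot: [[0.823, 0.567, -0.0], [0.567, -0.823, -0.0], [-0.0, -0.0, -1.0]]
force: [0.3, -0.1, -0.3]
finger_gap: 0.007
65.425 [0.4686 0.3091 0.2547] [[0.823, 0.567, 0.001], [0.567, -0.823, 0.0], [0.001, 0.0, -1.0]] [0.75 0.26 0.01] 0.006598190975593099
65.475 [0.4693 0.3096 0.2545] [[0.823, 0.567, 0.001], [0.567, -0.823, 0.001], [0.001, -0.0, -1.0]] [-0.02  0.4   0.65] 0.0021501950372490005
```

View pics/w29.png

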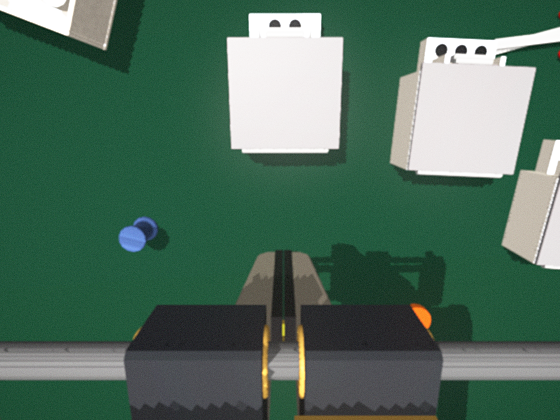

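View pics/s4.png

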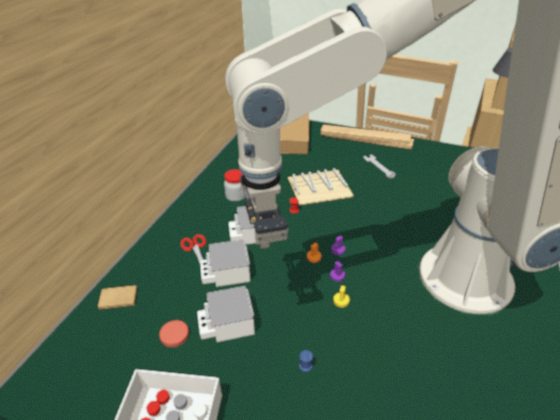

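Covers 2 and 3 look shut at (285,95) and (470,118) in the wrist view. I'll check the tilt of all the covers from depth before handing in.

```bash
python3 - <<'E'
from h import *
B={1:(.6238,.0227,29.8),2:(.545,.3583,34.5),3:(.6240,.2001,33.2)}
for nm,k in (("w29",(2,3)),("w28",(1,3)),("w27",(3,))):
    S=cloud(np.load(nm+".npy",allow_pickle=True).item()).reshape(-1,3)
    for b in k:
        x,y,a=B[b];a=np.radians(a);e=np.array([np.cos(a),np.sin(a)]);n=np.array([-e[1],e[0]])
        g=np.c_[(S[:,:2]-[x,y])@e,(S[:,:2]-[x,y])@n,S[:,2]];q=g[(abs(g[:,0])<.042)&(abs(g[:,1])<.045)&(g[:,2]>.03)&(g[:,2]<.1)]
        if len(q)<100: print(nm,b,"few");continue
        f=np.polyfit(q[:,0],q[:,2],1);print(nm,"cover",b,"n",len(q),"z",q[:,2].mean().round(4),"slope rad",f[0].round(4))
t=grab("top");cv2.imwrite("pics/t2.png",t["pixels"])
E
```

```text
w29 cover 2 n 9231 z 0.0625 slope rad 0.0033
w29 cover 3 n 8672 z 0.0624 slope rad 0.0034
w28 cover 1 n 11054 z 0.0625 slope rad 0.0029
w28 cover 3 n 7842 z 0.0625 slope rad 0.0026
w27 cover 3 n 11023 z 0.0625 slope rad 0.0029
```

View pics/t2.png

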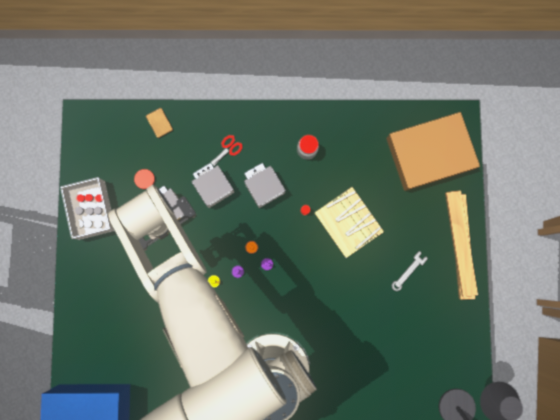

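All covers lie flat (slope about 0.003 rad) and the bystanders are where they started. Handing in.

```bash
python3 -c "
from station import robot
robot.job_done(); print(robot.read_state()['clock'])"
```

```text
the job is handed in; nothing more can be done
the job is handed in; nothing more can be done
```

The job is handed in: every glide I found was sized in the gauge, boxed by its zone, and all three covers are pressed shut. It took about 65 s of the 210 s; no verdict is reported.

- **Sizing:** Three white glides were present. They stood wedged together at gauge x ≈ 55 (30 mm base), 30 (35 mm) and 5 mm (40 mm). Each pushed back with roughly 10 N when it stopped.
- **Boxing:** The 30 mm glide went into box 1, the 35 mm into box 2 and the 40 mm into box 3. The wrist camera showed each one upright in its box before the covers went down.
- **Covers:** After I let go, depth measurements put all three flat, with a slope of about 0.003 rad against the 0.04 rad limit.
- **Bystanders:** In the last top view the ones in sight were where they started. The arm hid the blue spool and part of box 2 there, but the wrist and side views just before showed both in order.

The two cameras disagreed by about 3 mm on where the gauge and boxes were. I used the wrist camera's values. No check failed.

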